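Hang up the dipper and snap the ingredient bin shut

ROBOT

A 7-joint arm with a two-finger parallel gripper is mounted at the origin on the work surface. World frame = base frame: x ahead of the robot, y to its left, z up, the work surface at z = 0. Lengths are in m, angles in rad, forces in N, time in s.
With the tool pointing down it reaches from about 0.375 to 0.925 m from the base axis. Payload 3.1 kg.
Tool frame: the origin (TCP) lies at the very end of the fingers, on their centre line; the grasp point (between the pads) lies 19 mm behind it; z points along the fingers, y is the direction in which the jaws open and shut (so a half turn about z gives the same grasp; the last joint's range is limited). The gripper opens to 85 mm and grips with 20 to 120 N. Pads are 22 mm wide; open, the fingers measure 114 mm over their backs; the gripper's body (76 mm by 85 mm) begins 54 mm behind the grasp point. The pads swing forward as they close: fully open they stand 13 mm farther back than shut.
Start: joints at [-1.333, 0.383, 0.044, 1.598, -0.018, 1.161, -0.05], TCP at [0.214, 0.614, 0.195] pointing down, gripper open.
Joint ranges: [-2.61, 2.61], [-0.41, 2.15], [-1.48, 1.57], [0, 2.5], [-1.57, 4.71], [0.05, 1.97], [-2.85, 2.85]. Speed limits (rad/s): [2.79, 2.79, 3.14, 3.14, 3.14, 3.14, 3.14].

INTERFACE

Orientations are given as [roll, pitch, yaw] about the fixed x, y, z axes, in that order (R = Rz(yaw) Ry(pitch) Rx(roll)).
In Python, from station import arm gives the robot as it stands.
- The arm moves only by the tool drive_tool, never from a script. Its argument "deltas" is a list of rows, each a list of 6 numbers: the shift along the tool's x, y, z scaled (see below), then the turn, a rotation vector about the tool's x, y, z scaled (see below). In form: [[tx, ty, tz, ax, ay, az], ...]. A call has 1 to 5 rows; each row shifts and turns the commanded pose from where the row before left it, along the tool's axes as they then stand; what a row does not reach is not made up. The controller multiplies each number of a shift by 0.025 m and each number of a turn by 6 degrees. A row lasts 1/8 s, in which the tool goes at most 62.5 mm and 10.7 degrees, less where a joint would pass 70% of its speed; a pose out of reach is approached as far as the arm can. A call with a number of a shift or a turn outside -1 to 1 is refused whole. A call with a gripper value outside its range is refused whole. "jaw" is the closure, from 0 (fully open) to 1 (shut), set as the call begins (left out, the last holds). The fingers move at their own pace and stop on an object; "force" is the grip in N (left out, the last holds). Time passes only in rows, so rows that do not move let the fingers close. It gives the time, the measured TCP pose, the force and the opening at its end, in the units of the state.
- arm.state(): the state, without advancing time (a new reading comes with each control period).
- arm.camera(name): name is "scene" or "top"; returns (picture, depth): 420x560x3 uint8, red, green, blue; 420x560 float32, m along the optical axis (not along the pixel's ray), 0 where there is no reading.
- arm.camera_params(name): a dict with "camera_matrix" (3x3 intrinsics, pixels), "R" (3x3) and "t" (3): a world point X has camera coordinates R X + t. Camera axes: x right, y down, z forward; pixel columns grow to the right and rows downward; lengths in m; the calibration is good to about 2 mm. A picture is of the moment at which its call begins. camera_params takes no time and is no camera call.
- arm.sign_off(): hands the job in, once; it reports no verdict.
Trained networks look in the newest picture that a camera, given by its name, has taken for a name from the list of things; names that differ only in an ending like _2 or _b are one class to them, and where a whole thing is asked for, a point or a joint stands for the part that bears it (a point fixed in the world has none). Each returns a list of dicts, best first, with "score" (0 to 1); they miss things now and then, are a little off and sometimes report something else, mostly with a low value. They report only what shows in the picture. A call takes as long as a camera call.
- arm.search_frame(camera, thing): "extent" ([left, top, width, height] in pixels, round what is visible of it).
The state is a dict: "t": time; "joint_pos": joint angles; "qvel": joint speeds; "tau": joint torques, N m; "tool_pos": TCP position; "orientation": TCP orientation; "force": force on the tool from outside, world axes, zero at the start; "ft_torque": the same for the moment, N m; "width": opening from 0.0 (shut) to 1.0 (fully open).
Only numpy, scipy, OpenCV 4.12 (cv2) and the standard library are available. Lean on these libraries where they do the work, as an engineer would, in place of code of your own. Each camera call takes 0.05 s, during which the arm holds its last target. There are 200 camera calls.

TASK

Close up the ingredient bin for the night: take the dipper out of it and hang the dipper by the slot in its handle on the peg of the utensil stand, and swing the bin's lid down and press it with a firm, steady push (not a blow, it is brittle) until it has snapped past its catch and is fully shut. Leave the tubs, the shaker and the carton where they are.

Things in the scene. Friction and masses are not known exactly. Their poses are not given: they have to be found in the camera images.
- bin: White open-topped bin, fixed to the table, 170 (its x) x 160 (y) x 120 mm high, walls and floor 5 mm. Origin: centre of its underside, z up. The lid is hinged along the top of its +x wall; the catch (a sprung steel roller, 50 mm wide) sits on the outside of its -x wall, 102 mm above the table.
- lid (a joint): Angle of the bin's stiff-hinged grey lid in rad: 0 fully shut (flat on the rim), 1.57 upright, 1.95 leaning fully back. It stays where it is left. Pushed down, it meets the catch at about 0.075 rad (some 13 mm before shut at its free edge); there it takes about 12 to 20 N of downward push at point lid_press (more nearer the hinge), then it snaps home and is held.
- lid_press (a point): Point on the lid's outer (top) face over the catch, midway across, 170 mm from the hinge and 19 mm short of the free edge (a 70 mm wide thumb tab reaches 17 mm further). Axes turn with the lid: at 0 rad they are the bin's; z is the outer face's normal. When shut: 128.5 mm above the table. Lid plate 8 mm thick, 166 mm wide; a tongue hangs 34 mm below its free edge.
- lid_hinge (a point): Middle of the lid's hinge axis (along the bin's y): 85 mm along +x from the bin's origin, 120.5 mm above the table. Its axes turn with the lid like those of lid_press.
- dipper: Steel dipper standing in the bin: a round cup (60 mm across, 60 mm high, flat bottom) with an upright flat handle, 8 mm thick (along its x) and 30 mm wide (along its y), its middle plane 34 mm along +x from the cup's axis, its top 212 mm above the bottom. 0.13 to 0.21 kg. Origin: centre of the cup's underside, z up along the handle.
- dipper_slot (a point): Centre of the slot through the handle: 20 mm wide (y) by 30 mm high (z), passing through along the dipper's x; 190 mm above the dipper's bottom. The handle above the slot is 7 mm high, beside it 5 mm wide each side. Axes as the dipper's.
- stand: Utensil stand, fixed: base plate 130 x 120 x 12 mm, a post 18 mm thick and 256 mm high at x = +58 mm, and one round peg, 8 mm thick, from the post towards the stand's -x, rising towards its free tip (108 mm out, 23 mm up). Origin: on the table under the peg, z up.
- peg_mid (a point): Point on the peg's centre line straight above the stand's origin, 246 mm above the table. Axes as the stand's.
- peg_tip (a point): Free tip of the peg, 50 mm along -x from peg_mid, 257 mm above the table. Axes as the stand's.
- tubs: Bystander: stack of white tubs, 104 mm across, 88 mm high. Origin: centre of the underside.
- shaker: Bystander: steel shaker, 66 mm across, 125 mm high. Origin: centre of the underside.
- carton: Bystander: cardboard carton 100 x 75 x 70 mm. Origin: centre of the underside.

How it is judged:
By the outcome, as a careful person would: the job done as asked, in the order asked, and still so for the second after the job is handed in, with the robot touching nothing.
It also fails if it takes over 72 s, if anything falls off the work surface, if the arm or the gripper's body presses on something with over 40 N, if the wrist force passes 120 N, or if a joint passes its speed limit or range.

## Working session

There is one attempt and no reset: what is moved stays moved. The work goes in short steps, Python scripts to look and compute and a tool call to move; the robot and the scene stay as the last step left them, time stands still between calls to the robot, and variables do not carry over. Pictures are saved under pics/ and viewed, about 8 in all and at most 12, crops included, and the job is handed in when it is done.

Besides the shell and the picture viewer there is one more tool, called after ">>>" by a JSON object that holds its "method" and its "body". drive_tool: Moves the arm, as the interface text tells. Its arguments: {"type":"object","properties":{"deltas":{"type":"array","items":{"type":"array","items":{"type":"number","minimum":-1,"maximum":1}}},"jaw":{"type":"number"},"force":{"type":"number"}},"required":["deltas"]}

```bash
ls; mkdir -p pics; python3 - <<'E'
from station import arm
import cv2,numpy as np
print(arm.state())
ims=[]
for c in("scene","top"):
    p,d=arm.camera(c); np.save(f"{c}_d.npy",d); np.save(f"{c}_p.npy",p)
    cv2.imwrite(f"pics/{c}0.png",cv2.cvtColor(p,cv2.COLOR_RGB2BGR))
    k=arm.camera_params(c);print(c,{a:np.round(b,4).tolist() for a,b in k.items()})
    for t in("bin","lid","dipper","dipper_slot","stand","peg_tip","tubs","shaker","carton"):
        print(t,[(np.round(r["extent"]).tolist(),round(r["score"],2)) for r in arm.search_frame(c,t)[:2]])
E
```

```text
pics
{'t': 0.0, 'joint_pos': array([-1.332802  ,  0.38384069,  0.0438133 ,  1.59960915, -0.01787928,
        1.16116281, -0.04990519]), 'qvel': array([-9.39433256e-04,  6.54803409e-04, -1.09451774e-03, -4.11951487e-04,
        2.86020703e-04, -3.79134533e-04,  3.51845736e-05]), 'tau': array([ 6.54177256e-05, -4.33454168e+01,  1.02414720e+00, -2.49515140e+01,
        1.05284798e-02,  1.15923135e-02,  1.78176765e-05]), 'tool_pos': array([0.21384874, 0.61271012, 0.19396697]), 'orientation': array([-3.13896911e+00,  1.52787556e-04,  2.80589997e+00]), 'force': array([ 0.18910613, -0.36643768,  0.00090239]), 'ft_torque': array([-0.01513022, -0.03730518,  0.0395179 ]), 'width': 0.9982973850360393}
scene {'camera_matrix': [[457.4358, 0.0, 279.8461], [0.0, 457.4358, 212.9016], [0.0, 0.0, 1.0]], 'R': [[0.3549, 0.9347, -0.0205], [0.6655, -0.268, -0.6966], [-0.6566, 0.2336, -0.7171]], 't': [-0.2195, -0.2871, 1.9228]}
bin [([180.0, 148.0, 61.0, 122.0], 0.57), ([203.0, 206.0, 18.0, 36.0], 0.57)]
lid [([184.0, 143.0, 54.0, 62.0], 0.98)]
dipper [([206.0, 205.0, 18.0, 38.0], 0.79)]
dipper_slot [([202
[... 370 characters left out ...]
[0.0, 452.9137, 216.1302], [0.0, 0.0, 1.0]], 'R': [[-0.0244, -0.9997, -0.0095], [-0.9957, 0.0251, -0.0891], [0.0893, 0.0073, -0.996]], 't': [0.033, 0.6303, 1.5798]}
bin [([311.0, 208.0, 64.0, 90.0], 0.96)]
lid [([308.0, 260.0, 53.0, 35.0], 0.86), ([129.0, 235.0, 35.0, 37.0], 0.3)]
dipper [([334.0, 224.0, 20.0, 16.0], 0.77), ([198.0, 221.0, 36.0, 40.0], 0.26)]
dipper_slot [([338.0, 226.0, 18.0, 18.0], 0.68)]
stand [([200.0, 224.0, 34.0, 40.0], 0.98)]
peg_tip [([199.0, 225.0, 32.0, 37.0], 0.83), ([314.0, 256.0, 51.0, 40.0], 0.49)]
tubs [([256.0, 164.0, 27.0, 30.0], 0.73)]
shaker [([404.0, 234.0, 32.0, 18.0], 0.69)]
carton [([334.0, 223.0, 22.0, 19.0], 0.49), ([310.0, 208.0, 68.0, 87.0], 0.37)]
```

```bash
python3 - <<'E'
import cv2,numpy as np
s=cv2.imread("pics/scene0.png");t=cv2.imread("pics/top0.png")
a=cv2.resize(s[120:300,90:420],None,fx=2.4,fy=2.4,interpolation=cv2.INTER_CUBIC)
b=cv2.resize(t[130:320,100:450],None,fx=2.28,fy=2.28,interpolation=cv2.INTER_CUBIC)
cv2.imwrite("pics/sc.png",a);cv2.imwrite("pics/tc.png",b)
E
```

```text
(no output)
```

View pics/sc.png

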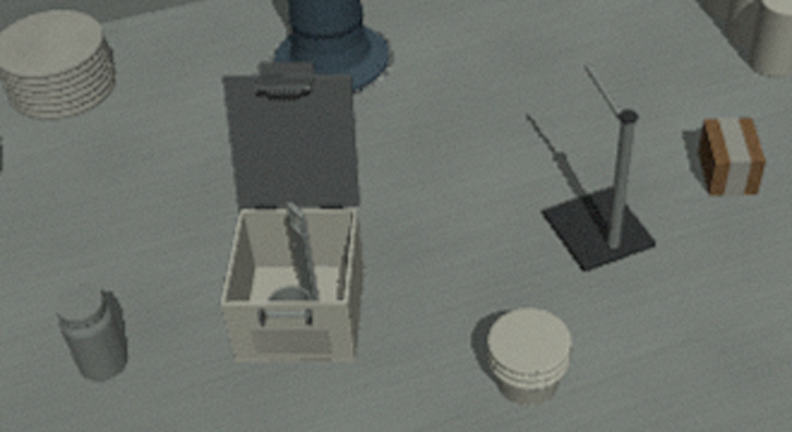

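View pics/tc.png

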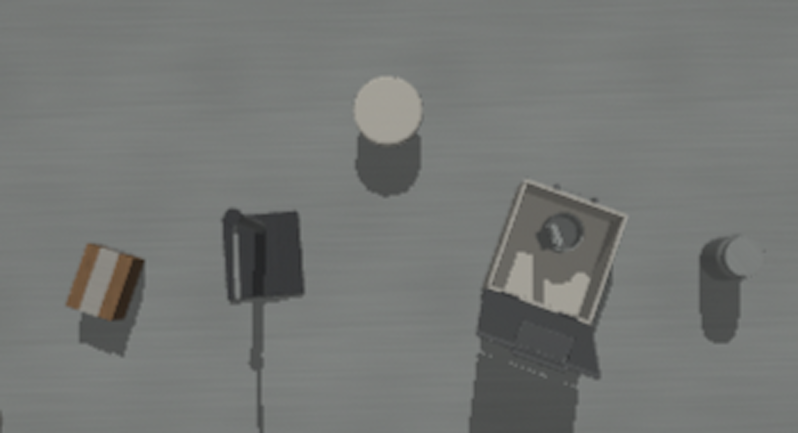

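The scene crop shows the bin open, its lid leaning back towards the robot and the catch on the far side. The dipper handle is upright in the bin, with its top at crop (293,207). The stand is at the right, its peg running from the post (628,117) to the tip at (587,68). In the top crop the bin's rim corners are (525,182), (627,215), (590,325) and (487,290). The peg runs from the post (232,215) to about (236,298).

```bash
cat > h.py <<'E'
import numpy as np,cv2
from station import arm
def cloud(c,d,box=None):
    k=arm.camera_params(c);K=np.array(k["camera_matrix"]);R=np.array(k["R"]);t=np.array(k["t"])
    v,u=np.mgrid[:420,:560]
    P=np.stack([(u-K[0,2])/K[0,0]*d,(v-K[1,2])/K[1,1]*d,d],-1)
    W=(P-t)@R
    W[d<=0]=np.nan
    return W
def atz(c,u,v,z):
    k=arm.camera_params(c);K=np.array(k["camera_matrix"]);R=np.array(k["R"]);t=np.array(k["t"])
    r=R.T@np.linalg.solve(K,[u,v,1]);o=-R.T@t
    return o+r*(z-o[2])/r[2]
E
python3 - <<'E'
from h import *
np.set_printoptions(precision=4,suppress=True)
q=np.array([(525,182),(627,215),(590,325),(487,290)])/2.28+[100,130]
C=np.array([atz("top",*p,.12) for p in q]);print("rim",C,C.mean(0)); 
for a,b in((3,0),(2,1),(0,1),(3,2)):
    e=C[b]-C[a];print(np.linalg.norm(e),np.degrees(np.arctan2(e[1],e[0])))
S=cloud("scene",np.load("scene_d.npy"));T=cloud("top",np.load("top_d.npy"))
sb=S[200:245,195:245].reshape(-1,3);
m=(sb[:,2]>.135)&(sb[:,0]>.45);print("handle scene",len(sb[m]));print(sb[m][np.argsort(-sb[m][:,2])][:60:2])
tb=T[215:250,325:362].reshape(-1,3);m=(tb[:,2]>.13)&(tb[:,0]>.5);print("handle top",tb[m][np.argsort(-tb[m][:,2])][:40])
for n,W,r in(("sc",S,(140,240,300,370)),("top",T,(215,270,190,240))):
    w=W[r[0]:r[1],r[2]:r[3]].reshape(-1,3);m=w[:,2]>.2;w=w[m];print("peg",n,len(w));print(w[np.argsort(w[:,0])][::max(1,len(w)//20)])
l=S[146:203,183:240].reshape(-1,3);l=l[(l[:,2]>.15)&(l[:,2]<.4)];c=l.mean(0);n=np.linalg.svd(l-c)[2][2];print("lid c,n",c,n,l.min(0),l.max(0))
l=T[255:300,305:365].reshape(-1,3);l=l[(l[:,2]>.15)&(l[:,2]<.4)];c=l.mean(0);n=np.linalg.svd(l-c)[2][2];print("lid top c,n",c,n,l.min(0),l.max(0))
E
```

```text
rim [[ 0.6396 -0.155   0.12  ]
 [ 0.5873 -0.3024  0.12  ]
 [ 0.429  -0.242   0.12  ]
 [ 0.4831 -0.0944  0.12  ]] [ 0.5348 -0.1984  0.12  ]
0.16784856818992558 -21.187045358516787
0.16949464034550518 -20.881309632946284
0.15633209148017743 -109.53614150213181
0.15719765858422943 -110.14448620583183
handle scene 206
[[ 0.5523 -0.1885  0.2216]
 [ 0.5607 -0.1878  0.2208]
 [ 0.5643 -0.1859  0.2192]
 [ 0.5693 -0.1842  0.2191]
 [ 0.5606 -0.182   0.2185]
 [ 0.5434 -0.1897  0.2181]
 [ 0.5496 -0.1852  0.2179]
 [ 0.5534 -0.1863  0.2176]
 [ 0.5462 -0.1906  0.2168]
 [ 0.5711 -0.1821  0.2157]
 [ 0.5418 -0.1866  0.2154]
 [ 0.5643 -0.1865  0.2152]
 [ 0.5575 -0.1879  0.2136]
 [ 0.5436 -0.1938  0.2114]
 [ 0.5654 -0.1847  0.2071]
 [ 0.548  -0.1925  0.2065]
 [ 0.57   -0.18    0.2055]
 [ 0.5707 -0.1836  0.2033]
 [ 0.5649 -0.1852  0.2025]
 [ 0.5734 -0.1845  0.2019]
 [ 0.5515 -0.1911  0.2006]
 [ 0.5683 -0.1773  0.1985]
 [ 0.5707 -0.1812  0.198 ]
 [ 0.5697 -0.1781  0.1958]
 [ 0.545  -0.1873  0.1931]
 [ 0.5454 -0.1908  0.1905]
 [ 0.5485 -0.1918  0.1895]
 [ 0.5464 -0.1945  0.1885]
 [ 0.5441 -0.1877  0.1881]
 
[... 1703 characters left out ...]
 0.2479 0.2622]
 [0.4951 0.2424 0.2585]
 [0.5012 0.2466 0.2516]
 [0.5073 0.249  0.2552]
 [0.5164 0.2438 0.2494]
 [0.5224 0.2461 0.2535]
 [0.5287 0.2498 0.2496]
 [0.5378 0.2469 0.2479]
 [0.5471 0.2503 0.2457]
 [0.5593 0.2501 0.2462]
 [0.5688 0.248  0.2401]
 [0.5779 0.2474 0.2427]
 [0.5806 0.2579 0.2524]
 [0.5833 0.2514 0.2548]
 [0.5864 0.2543 0.2554]
 [0.5893 0.2423 0.2543]
 [0.5907 0.2427 0.2335]
 [0.5928 0.255  0.2514]
 [0.5957 0.2459 0.2506]
 [0.5991 0.258  0.2514]]
lid c,n [ 0.4248 -0.1539  0.2325] [ 0.8941 -0.348   0.2817] [ 0.3695 -0.2399  0.1501] [ 0.48   -0.0681  0.3189]
lid top c,n [ 0.4205 -0.1507  0.2565] [-0.9009  0.3487 -0.2583] [ 0.3676 -0.2388  0.15  ] [ 0.4743 -0.0675  0.3174]
```

>>> {"method": "drive_tool", "body": {"deltas": [[0, 0, -1, 0, 0, 1], [0, 0, -1, 0, 0, 1], [0, 0, -1, 0, 0, 1], [0, 0, -1, 0, 0, 1], [0, 0, -1, 0, 0, 1]]}}

```text
t: 1.62
tool_pos: [0.2141, 0.6136, 0.3212]
orientation: [-3.142, -0.0, 2.279]
force: [1.0, 0.8, 0.1]
width: 0.997
```

>>> {"method": "drive_tool", "body": {"deltas": [[0, 0, -1, 0, 0, 1], [0, 0, -1, 0, 0, 1], [0, 0, -1, 0, 0, 1], [-1, 0, 0, 0, 0, 0], [-1, 0, 0, 0, 0, 0]]}}

```text
t: 2.25
tool_pos: [0.2336, 0.5674, 0.3957]
orientation: [3.141, -0.0, 1.969]
force: [-0.6, -0.5, -0.3]
width: 0.999
```

>>> {"method": "drive_tool", "body": {"deltas": [[-1, 0, 0, 0, 0, 0], [-1, 0, 0, 0, 0, 0], [-1, 0, 0, 0, 0, 0], [-1, 0, 0, 0, 0, 0], [-1, 0, 0, 0, 0, 0]]}}

```text
t: 2.88
tool_pos: [0.2824, 0.4511, 0.3954]
orientation: [3.141, -0.0, 1.968]
force: [0.8, 0.3, 0.7]
width: 0.997
```

>>> {"method": "drive_tool", "body": {"deltas": [[-1, 0, 0, 0, 0, 0], [-1, 0, 0, 0, 0, 0], [-1, 0, 0, 0, 0, 0], [-1, 0, 0, 0, 0, 0], [-1, 0, 0, 0, 0, 0]]}}

```text
t: 3.5
tool_pos: [0.3309, 0.3355, 0.3954]
orientation: [3.141, -0.0, 1.968]
force: [-0.1, 0.1, 0.7]
width: 1.003
```

>>> {"method": "drive_tool", "body": {"deltas": [[-1, 0, 0, 0, 0, 0], [-1, 0, 0, 0, 0, 0], [-1, 0, 0, 0, 0, 0], [-1, 0, 0, 0, 0, 0], [-1, 0, 0, 0, 0, 0]]}}

```text
t: 4.12
tool_pos: [0.3791, 0.2202, 0.3954]
orientation: [3.142, -0.0, 1.968]
force: [0.2, -0.3, 0.2]
width: 1.005
```

>>> {"method": "drive_tool", "body": {"deltas": [[-1, 0, 0, 0, 0, 0], [-1, 0, 0, 0, 0, 0], [-1, 0, 0, 0, 0, 0], [-1, 0, 0, 0, 0, 0], [-1, 0, 0, 0, 0, 0]]}}

```text
t: 4.75
tool_pos: [0.4272, 0.1049, 0.3953]
orientation: [3.142, -0.0, 1.968]
force: [0.7, -0.7, -0.2]
width: 0.999
```

>>> {"method": "drive_tool", "body": {"deltas": [[-1, 0, 0, 0, 0, 0], [-1, 0, 0, 0, 0, 0], [-1, 0, 0, 0, 0, 0], [-1, 0, 0, 0, 0, 0], [-1, 0, 0, 0, 0, 0]]}}

```text
t: 5.38
tool_pos: [0.4753, -0.0104, 0.3953]
orientation: [3.141, -0.001, 1.968]
force: [-0.0, -0.2, 0.1]
width: 1.004
```

```bash
python3 - <<'E'
from h import *
np.set_printoptions(precision=4,suppress=True)
# fit handle more exactly, check slot centre / yaw / tilt from the first frames
for n,c,r in(("scene","scene",(200,245,195,245)),("top","top",(215,250,325,362))):
    w=cloud(c,np.load(f"{c}_d.npy"))[r[0]:r[1],r[2]:r[3]].reshape(-1,3)
    for lo,hi in((.195,.23),(.15,.185),(.10,.145)):
        a=w[(w[:,2]>lo)&(w[:,2]<hi)&(np.hypot(w[:,0]-.557,w[:,1]+.186)<.03)]
        if len(a)<8: continue
        m=a.mean(0);e=np.linalg.svd(a[:,:2]-m[:2])[2];p=(a[:,:2]-m[:2])@e[0]
        mid=m[:2]+e[0]*(p.max()+p.min())/2
        print(n,lo,len(a),"mean",m,"mid",mid,"dir",np.degrees(np.arctan2(*e[0][::-1])),"len",np.ptp(p),"thick",np.ptp((a[:,:2]-m[:2])@e[1]))
print(arm.state()["tool_pos"],arm.state()["orientation"])
E
```

```text
scene 0.195 47 mean [ 0.5596 -0.1857  0.2109] mid [ 0.5583 -0.1863] dir 21.92102830979581 len 0.03281692336603211 thick 0.00984945694706364
scene 0.15 59 mean [ 0.5607 -0.1866  0.1701] mid [ 0.5582 -0.1877] dir 23.174440664345294 len 0.03288488655294158 thick 0.009999401998940432
scene 0.1 64 mean [ 0.5619 -0.1867  0.1224] mid [ 0.5585 -0.1883] dir 25.28963952026287 len 0.03382597972429078 thick 0.008768872140686787
top 0.195 29 mean [ 0.557  -0.185   0.2148] mid [ 0.5568 -0.1851] dir -158.85515206217514 len 0.029027632885353944 thick 0.007312825971340017
top 0.15 23 mean [ 0.5561 -0.1828  0.1706] mid [ 0.556  -0.1828] dir -159.19524242558884 len 0.02859919514357979 thick 0.004617288951765294
top 0.1 14 mean [ 0.5556 -0.1823  0.1231] mid [ 0.556  -0.1821] dir -159.8067032488077 len 0.025143007180625884 thick 0.001729069140638578
[ 0.4753 -0.0104  0.3953] [ 3.1414 -0.0006  1.9679]
```

>>> {"method": "drive_tool", "body": {"deltas": [[-1, 0.1, 0, 0, 0, 0], [-1, 0.1, 0, 0, 0, 0], [-1, 0.1, 0, 0, 0, 0], [-1, 0, 0, 0, 0, 0], [-1, 0, 0, 0, 0, 0]]}}

```text
t: 6.0
tool_pos: [0.5305, -0.1224, 0.3954]
orientation: [3.141, -0.0, 1.969]
force: [-0.4, -0.1, -0.6]
width: 1.002
```

>>> {"method": "drive_tool", "body": {"deltas": [[-1, 0, 0, 0, 0, 0], [-1, 0, 0, 0, 0, 0], [-0.7, 0, 0, 0, 0, 0], [0, 0, 1, 0, 0, 0], [0, 0, 1, 0, 0, 0]]}}

```text
t: 6.62
tool_pos: [0.5565, -0.1846, 0.345]
orientation: [3.141, 0.001, 1.967]
force: [-0.6, 0.5, 0.0]
width: 1.003
```

>>> {"method": "drive_tool", "body": {"deltas": [[0, 0, 1, 0, 0, 0], [0, 0, 1, 0, 0, 0], [0, 0, 1, 0, 0, 0], [0, 0, 0, 0, 0, 0]]}}

```text
t: 7.12
tool_pos: [0.5549, -0.1829, 0.2684]
orientation: [-3.138, -0.003, 1.968]
force: [0.4, 0.7, 0.9]
width: 1.002
```

```bash
python3 - <<'E'
from h import *
p,d=arm.camera("scene");q,e=arm.camera("top")
a=cv2.resize(p[140:290,150:280],(520,600),interpolation=cv2.INTER_CUBIC)
cv2.imwrite("pics/g1.png",cv2.cvtColor(a,cv2.COLOR_RGB2BGR))
print(arm.state()["tool_pos"],arm.state()["joint_pos"])
E
```

```text
[ 0.55680104 -0.18381086  0.27105775] [-0.61166377  0.32584514  1.0642614   1.70241435 -0.29577887  1.28822637
  0.91120076]
```

View pics/g1.png

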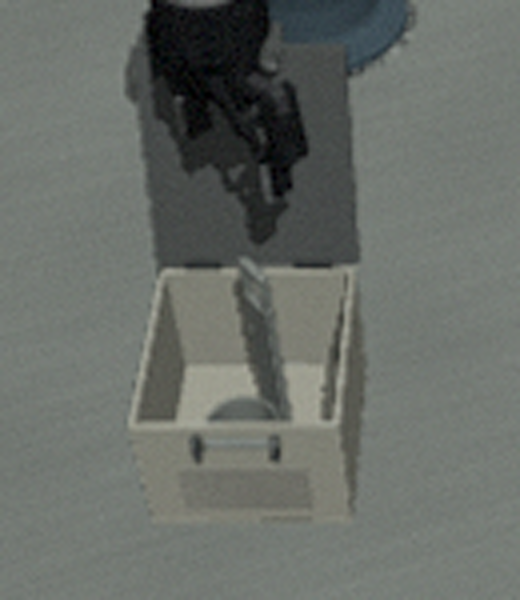

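The gripper is straddled above the handle, with the handle top at crop (248,262) and the fingertips at about (195,130) and (280,190), and the dipper is undisturbed. Next I go down.

>>> {"method": "drive_tool", "body": {"deltas": [[0, 0, 1, 0, 0, 0], [0, 0, 1, 0, 0, 0], [0, 0, 1, 0, 0, 0], [0, 0, 0.7, 0, 0, 0], [0, 0, 0.5, 0, 0, 0]]}}

```text
t: 7.85
tool_pos: [0.5573, -0.1835, 0.1655]
orientation: [3.141, 0.001, 1.968]
force: [0.3, -0.3, 0.4]
width: 1.002
```

>>> {"method": "drive_tool", "body": {"deltas": [[0, 0, 0, 0, 0, 0], [0, 0, 0, 0, 0, 0], [0, 0, 0, 0, 0, 0], [0, 0, 0, 0, 0, 0], [0, 0, 0, 0, 0, 0]], "jaw": 0.4, "force": 60}}

```text
t: 8.48
tool_pos: [0.5569, -0.1834, 0.1656]
orientation: [3.141, 0.0, 1.968]
force: [-0.2, -1.1, 0.5]
width: 0.598
```

```bash
python3 - <<'E'
from station import arm
print(arm.state())
E
```

```text
{'t': 8.475, 'joint_pos': array([-0.53556958,  0.4368327 ,  0.98674128,  1.81956403, -0.40637037,
        1.10454008,  0.99329332]), 'qvel': array([ 2.19699645e-03,  2.18990459e-03,  4.65813262e-05,  3.75035798e-03,
        9.18596591e-04, -2.18009296e-03,  1.74992870e-04]), 'tau': array([ 7.88326375e-03, -3.00964665e+01,  9.70302880e+00, -2.23964614e+01,
        1.05740441e-02, -1.29249634e-03, -8.74553029e-05]), 'tool_pos': array([ 0.55691204, -0.18336589,  0.16563398]), 'orientation': array([3.14118332e+00, 2.01410122e-04, 1.96817447e+00]), 'force': array([-0.18347155, -1.10406447,  0.51251497]), 'ft_torque': array([-0.03283575,  0.0121418 , -0.04038299]), 'width': 0.5982508199439391}
```

>>> {"method": "drive_tool", "body": {"deltas": [[0, 0, 0, 0, 0, 0], [0, 0, 0, 0, 0, 0], [0, 0, 0, 0, 0, 0], [0, 0, 0, 0, 0, 0], [0, 0, 0, 0, 0, 0]], "jaw": 1}}

```text
t: 9.1
tool_pos: [0.5573, -0.1832, 0.1658]
orientation: [3.141, 0.0, 1.968]
force: [0.4, 1.4, 3.9]
width: 0.325
```

>>> {"method": "drive_tool", "body": {"deltas": [[0, 0, -0.2, 0, 0, 0], [0, 0, -0.4, 0, 0, 0], [0, 0, -0.6, 0, 0, 0], [0, 0, -0.8, 0, 0, 0], [0, 0, 0, 0, 0, 0]]}}

```text
t: 9.72
tool_pos: [0.5586, -0.1844, 0.2182]
orientation: [3.137, 0.003, 1.968]
force: [0.8, -0.1, -1.7]
width: 0.328
```

>>> {"method": "drive_tool", "body": {"deltas": [[0, 0, -1, 0, 0, 0], [0, 0, -1, 0, 0, 0], [0, 0, -1, 0, 0, 0], [0, 0, -1, 0, 0, 0], [0, 0, -0.8, 0, 0, 0]]}}

```text
t: 10.35
tool_pos: [0.5567, -0.1834, 0.3363]
orientation: [3.141, 0.0, 1.968]
force: [1.1, -0.2, -1.7]
width: 0.327
```

>>> {"method": "drive_tool", "body": {"deltas": [[0, 1, 0, 0, 0, 0], [0, 1, 0, 0, 0, 0], [1, 0, 0, 0, 0, 0], [1, 0, 0, 0, 0, 0], [1, 0, 0, 0, 0, 0]]}}

```text
t: 10.98
tool_pos: [0.5733, -0.0942, 0.335]
orientation: [-3.14, -0.0, 1.968]
force: [0.1, -0.5, -0.1]
width: 0.328
```

>>> {"method": "drive_tool", "body": {"deltas": [[1, 0, 0, 0, 0, 0], [1, 0, 0, 0, 0, 0], [1, 0, 0, 0, 0, 0], [1, 0, 0, 0, 0, 0], [1, 0, 0, 0, 0, 0]]}}

```text
t: 11.6
tool_pos: [0.5248, 0.021, 0.3352]
orientation: [-3.141, -0.0, 1.968]
force: [0.6, 0.0, -1.3]
width: 0.33
```

>>> {"method": "drive_tool", "body": {"deltas": [[1, 0, 0, 0, 0, 0], [1, 0, 0, 0, 0, 0], [1, 0, 0, 0, 0, 0], [1, 0, 0, 0, 0, 0], [0, 0, 0, 0, 0, 0]]}}

```text
t: 12.22
tool_pos: [0.4857, 0.115, 0.3351]
orientation: [-3.141, -0.001, 1.973]
force: [0.6, 0.0, -2.0]
width: 0.327
```

>>> {"method": "drive_tool", "body": {"deltas": [[0, 0, 0, 0, 0, 1], [0, 0, 0, 0, 0, 1], [0, 0, 0, 0, 0, 1], [0, 0, 0, 0, 0, 1], [0, 0, 0, 0, 0, 1]]}}

```text
t: 12.85
tool_pos: [0.4874, 0.1103, 0.3353]
orientation: [3.141, 0.001, 1.438]
force: [0.5, 0.1, -1.0]
width: 0.33
```

>>> {"method": "drive_tool", "body": {"deltas": [[0, 0, 0, 0, 0, 1], [0, 0, 0, 0, 0, 1], [0, 0, 0, 0, 0, 1], [0, 0, 0, 0, 0, 1], [0, 0, 0, 0, 0, 1]]}}

```text
t: 13.48
tool_pos: [0.4875, 0.1104, 0.3353]
orientation: [3.141, 0.001, 0.914]
force: [-0.2, -0.2, -1.9]
width: 0.328
```

>>> {"method": "drive_tool", "body": {"deltas": [[0, 0, 0, 0, 0, 1], [0, 0, 0, 0, 0, 1], [0, 0, 0, 0, 0, 1], [0, 0, 0, 0, 0, 1], [0, 0, 0, 0, 0, 1]]}}

```text
t: 14.1
tool_pos: [0.4875, 0.1104, 0.3353]
orientation: [3.141, 0.0, 0.391]
force: [-0.0, -0.6, -1.5]
width: 0.328
```

>>> {"method": "drive_tool", "body": {"deltas": [[0, 0, 0, 0, 0, 1], [0, 0, 0, 0, 0, 1], [0, 0, 0, 0, 0, 1], [0, 0, 0, 0, 0, 0.5], [0, 0, 0, 0, 0, 0]]}}

```text
t: 14.72
tool_pos: [0.4874, 0.1107, 0.3353]
orientation: [3.141, -0.0, 0.029]
force: [-0.9, 0.6, -1.2]
width: 0.329
```

```bash
python3 - <<'E'
from h import *
np.set_printoptions(precision=4,suppress=True)
s=arm.state();print(s["tool_pos"],s["orientation"],s["joint_pos"])
# refine peg axis from the first frames (peg free of robot)
w=[]
for c,r in(("scene",(140,240,300,370)),("top",(215,270,190,240))):
    a=cloud(c,np.load(f"{c}_d.npy"))[r[0]:r[1],r[2]:r[3]].reshape(-1,3);a=a[(a[:,2]>.235)&(a[:,0]<.572)&(a[:,0]>.47)]
    print(c,len(a),"y fit",np.polyfit(a[:,0]-.53,a[:,1],1),"z fit",np.polyfit(a[:,0]-.53,a[:,2],1),"xmin",a[:,0].min())
    a=cloud(c,np.load(f"{c}_d.npy"))[r[0]:r[1],r[2]:r[3]].reshape(-1,3);a=a[(a[:,2]>.1)&(a[:,0]>.58)&(a[:,2]<.3)];print("post",np.median(a,0),a.min(0),a.max(0))
p,d=arm.camera("scene");q,e=arm.camera("top")
a=cv2.resize(p[100:260,210:390],(675,600),interpolation=cv2.INTER_CUBIC)
cv2.imwrite("pics/s2.png",cv2.cvtColor(a,cv2.COLOR_RGB2BGR))
E
```

```text
[0.4874 0.1107 0.3353] [ 3.1408 -0.0001  0.0287] [-1.1665 -0.0487  0.8458  1.7934  0.038   1.3807 -1.8705]
scene 62 y fit [0.0545 0.2464] z fit [-0.2058  0.2521] xmin 0.48141625253882653
post [0.5959 0.2478 0.1932] [0.5808 0.2402 0.1011] [0.6053 0.2617 0.2612]
top 79 y fit [0.0462 0.2473] z fit [-0.1867  0.2493] xmin 0.4800376624633006
post [0.5882 0.2462 0.2497] [0.5801 0.2414 0.1011] [0.5991 0.2609 0.262 ]
```

View pics/s2.png

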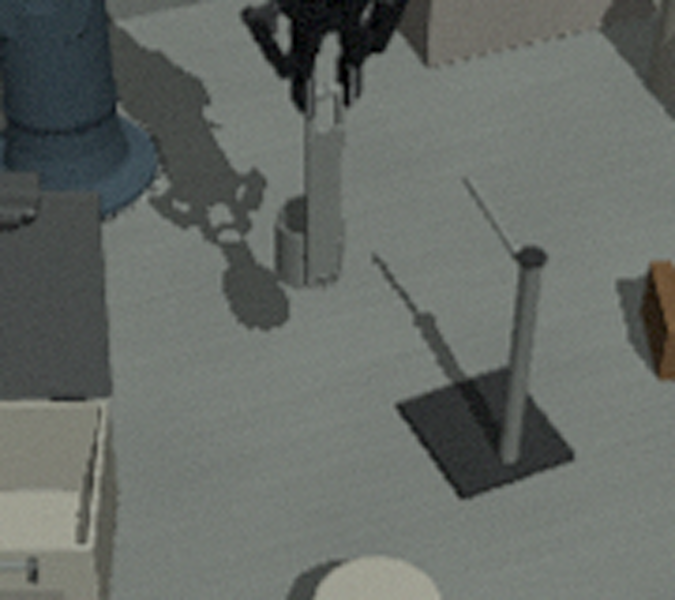

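The dipper hangs upright in the grip, cup on the robot side (crop (305,240)) with the slot visible at (325,110). The peg tip is at (465,180). Next I line up in front of the tip.

>>> {"method": "drive_tool", "body": {"deltas": [[-0.4, -1, 0, 0, 0, 0], [-0.4, -1, 0, 0, 0, 0], [-0.4, -1, 0, 0, 0, 0], [-0.4, -1, 0, 0, 0, 0], [-0.3, -1, 0, 0, 0, 0]]}}

```text
t: 15.45
tool_pos: [0.4353, 0.2365, 0.3354]
orientation: [3.142, -0.0, 0.031]
force: [0.5, -0.2, -0.6]
width: 0.325
```

>>> {"method": "drive_tool", "body": {"deltas": [[0, -0.4, 1, 0, 0, -0.1], [0, 0, 1, 0, 0, -0.1], [0, 0, 1, 0, 0, 0], [0, 0, 1, 0, 0, 0], [0, 0, 0.2, 0, 0, 0]]}}

```text
t: 16.08
tool_pos: [0.434, 0.2449, 0.2286]
orientation: [3.139, 0.003, 0.052]
force: [0.1, -0.5, -0.0]
width: 0.327
```

>>> {"method": "drive_tool", "body": {"deltas": [[0, 0, 0, 0, 0, 0], [0, 0, 0, 0, 0, 0]]}}

```text
t: 16.32
tool_pos: [0.4361, 0.2467, 0.2317]
orientation: [-3.14, -0.002, 0.052]
force: [0.9, 1.0, -0.4]
width: 0.326
```

```bash
python3 - <<'E'
from h import *
np.set_printoptions(precision=4,suppress=True)
s=arm.state();print(s["tool_pos"],s["orientation"],s["joint_pos"])
p,d=arm.camera("scene");q,e=arm.camera("top")
W=cloud("scene",d)
a=W.reshape(-1,3);a=a[(a[:,0]>.40)&(a[:,0]<.47)&(abs(a[:,1]-.245)<.03)&(a[:,2]>.06)&(a[:,2]<.2)]
for lo in(.07,.10,.13,.16):
    b=a[(a[:,2]>lo)&(a[:,2]<lo+.03)&(a[:,0]>a[:,0].max()-.03)]
    if len(b): print(lo,len(b),"x med",np.median(b[:,0]),"y",b[:,1].min(),b[:,1].max(),np.mean(b[:,1]))
a=cv2.resize(p[90:250,250:370],(600,800)[:2] if 0 else (450,600),interpolation=cv2.INTER_CUBIC)
cv2.imwrite("pics/s3.png",cv2.cvtColor(a,cv2.COLOR_RGB2BGR))
E
```

```text
[0.4361 0.2467 0.2317] [-3.1401 -0.002   0.0518] [-1.274   0.0553  0.7091  1.9363 -0.0396  1.1611 -2.0691]
0.07 58 x med 0.42478504566304287 y 0.217948045104102 0.262797128003337 0.23621837815043198
0.1 83 x med 0.4339556214081645 y 0.21712677382056722 0.25949264442568454 0.23710202350543164
0.13 63 x med 0.435276506709782 y 0.21953348326770986 0.26286387571929415 0.2422807273566387
0.16 57 x med 0.43573594920967845 y 0.22970700175558018 0.2626002618374027 0.24368769774523388
```

View pics/s3.png

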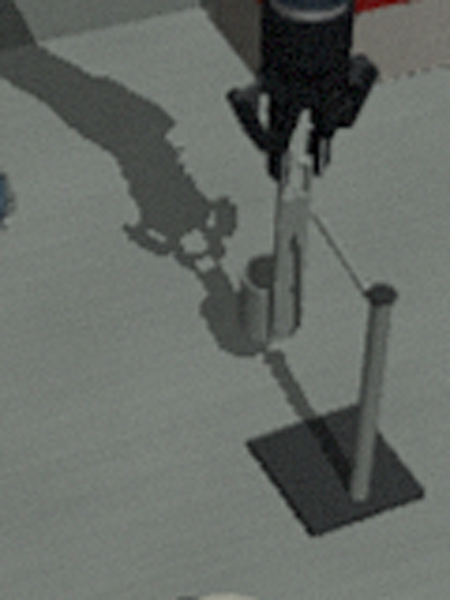

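The handle is upright (crop (290,250)) right in front of the peg tip, and the peg runs from (310,212) back to the post top (380,293). Next I slide on.

>>> {"method": "drive_tool", "body": {"deltas": [[0.5, 0.04, 0.02, 0, 0, 0], [0.5, 0.04, 0.02, 0, 0, 0], [0.5, 0.04, 0.02, 0, 0, 0], [0.5, 0.04, 0.02, 0, 0, 0], [0, 0, 0, 0, 0, 0]]}}

```text
t: 17.05
tool_pos: [0.4867, 0.2441, 0.2283]
orientation: [3.14, -0.001, 0.05]
force: [-0.1, -0.1, -0.7]
width: 0.325
```

>>> {"method": "drive_tool", "body": {"deltas": [[0.4, 0, 0.08, 0, 0, 0], [0, 0, 0, 0, 0, 0]]}}

```text
t: 17.3
tool_pos: [0.4957, 0.2451, 0.2262]
orientation: [3.141, -0.0, 0.051]
force: [-0.4, -0.4, -2.2]
width: 0.326
```

```bash
python3 - <<'E'
from h import *
np.set_printoptions(precision=4,suppress=True)
s=arm.state();print(s["tool_pos"],s["orientation"],s["force"],s["ft_torque"])
p,d=arm.camera("scene");q,e=arm.camera("top")
A=cv2.resize(p[110:210,280:360],(480,600),interpolation=cv2.INTER_CUBIC)
cv2.imwrite("pics/s4.png",cv2.cvtColor(A,cv2.COLOR_RGB2BGR))
E
```

```text
[0.4957 0.2451 0.2262] [ 3.141  -0.0002  0.0513] [-0.3865 -0.3814 -2.2237] [-0.034   0.0624  0.0689]
```

View pics/s4.png

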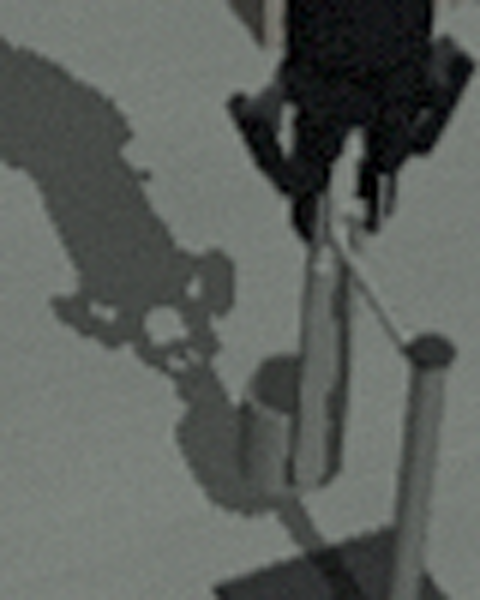

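The peg, from crop (340,235) to the post, now passes through the slot with no contact force. I continue along the peg and then lower until it carries.

>>> {"method": "drive_tool", "body": {"deltas": [[0.4, 0, 0.09, 0, 0, 0], [0.4, 0, 0.09, 0, 0, 0], [0.4, 0, 0.09, 0, 0, 0], [0, 0, 0, 0, 0, 0]]}}

```text
t: 17.9
tool_pos: [0.5262, 0.2463, 0.2193]
orientation: [3.14, -0.0, 0.051]
force: [-0.2, -0.5, -1.3]
width: 0.332
```

>>> {"method": "drive_tool", "body": {"deltas": [[0, 0, 0.12, 0, 0, 0], [0, 0, 0.12, 0, 0, 0], [0, 0, 0, 0, 0, 0]]}}

```text
t: 18.27
tool_pos: [0.5246, 0.2468, 0.2132]
orientation: [3.141, 0.001, 0.052]
force: [-0.4, -0.5, -1.2]
width: 0.326
```

>>> {"method": "drive_tool", "body": {"deltas": [[0, 0, 0.06, 0, 0, 0], [0, 0, 0.06, 0, 0, 0], [0, 0, 0, 0, 0, 0]]}}

```text
t: 18.65
tool_pos: [0.5251, 0.2468, 0.2105]
orientation: [3.141, 0.0, 0.052]
force: [0.3, 1.2, -0.2]
width: 0.329
```

>>> {"method": "drive_tool", "body": {"deltas": [[0, 0, 0.05, 0, 0, 0], [0, 0, 0, 0, 0, 0]]}}

```text
t: 18.9
tool_pos: [0.5252, 0.2468, 0.2093]
orientation: [3.142, 0.0, 0.052]
force: [-0.5, -0.0, -2.0]
width: 0.328
```

>>> {"method": "drive_tool", "body": {"deltas": [[0, 0, 0.05, 0, 0, 0], [0, 0, 0.05, 0, 0, 0], [0, 0, 0, 0, 0, 0]]}}

```text
t: 19.27
tool_pos: [0.5254, 0.2469, 0.2084]
orientation: [-3.141, 0.0, 0.052]
force: [-2.6, -0.1, 6.4]
width: 0.33
```

>>> {"method": "drive_tool", "body": {"deltas": [[0, 0, -0.02, 0, 0, 0], [0, 0, 0, 0, 0, 0], [0, 0, 0, 0, 0, 0]], "jaw": 0.5}}

```text
t: 19.65
tool_pos: [0.5252, 0.2468, 0.2071]
orientation: [3.141, 0.0, 0.052]
force: [0.4, 0.4, -0.1]
width: 0.501
```

>>> {"method": "drive_tool", "body": {"deltas": [[0, 0, 0, 0, 0, 0], [0, 0, 0, 0, 0, 0], [0, 0, 0, 0, 0, 0], [0, 0, 0, 0, 0, 0]], "jaw": 0}}

```text
t: 20.15
tool_pos: [0.5252, 0.2468, 0.2074]
orientation: [3.142, 0.0, 0.052]
force: [-0.3, 0.4, 0.7]
width: 1.002
```

```bash
python3 - <<'E'
from h import *
s=arm.state();print(s["t"],s["tool_pos"],s["force"])
p,d=arm.camera("scene")
A=cv2.resize(p[110:230,270:370],(500,600),interpolation=cv2.INTER_CUBIC)
cv2.imwrite("pics/s5.png",cv2.cvtColor(A,cv2.COLOR_RGB2BGR))
E
```

```text
20.15 [0.52521777 0.24680273 0.20736654] [-0.25461717  0.38876824  0.70229285]
```

View pics/s5.png

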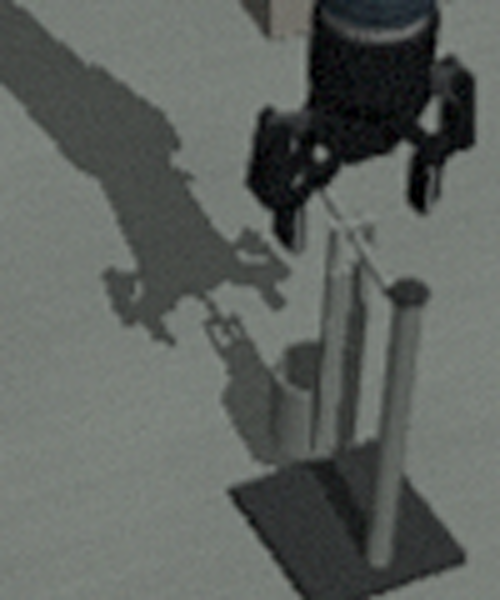

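The dipper hangs by its slot on the peg, with the tip showing through at crop (320,190). The fingers are open and clear. Next I raise, turn the jaws to the bin's axis and go to the lid.

>>> {"method": "drive_tool", "body": {"deltas": [[0, 0, -0.4, 0, 0, 0], [0, 0, -0.8, 0, 0, 0], [0, 0, -1, 0, 0, 0], [0, 0, -1, 0, 0, 0], [0, 0, -1, 0, 0, 0]]}}

```text
t: 20.82
tool_pos: [0.5255, 0.2467, 0.3141]
orientation: [-3.141, -0.001, 0.051]
force: [0.7, -0.5, -0.3]
width: 1.0
```

>>> {"method": "drive_tool", "body": {"deltas": [[0, 0, -1, 0, 0, 0], [0, 0, -1, 0, 0, 0], [0, 0, -1, 0, 0, 0], [0, 0, -0.8, 0, 0, 0], [0, 0, 0, 0, 0, -1]]}}

```text
t: 21.45
tool_pos: [0.5265, 0.2468, 0.4106]
orientation: [-3.14, -0.005, 0.159]
force: [-1.3, -1.1, -0.1]
width: 1.004
```

>>> {"method": "drive_tool", "body": {"deltas": [[0, 0, 0, 0, 0, -1], [0, 0, 0, 0, 0, -1], [0, 0, 0, 0, 0, -1], [0, 0, 0, 0, 0, -1], [0, 0, 0, 0, 0, -1]]}}

```text
t: 22.08
tool_pos: [0.5254, 0.2466, 0.4082]
orientation: [3.142, -0.001, 0.683]
force: [0.7, 0.1, -0.0]
width: 1.001
```

>>> {"method": "drive_tool", "body": {"deltas": [[0, 0, 0, 0, 0, -1], [0, 0, 0, 0, 0, -1], [0, 0, 0, 0, 0, -1], [0, 0, 0, 0, 0, -1], [0, 0, 0, 0, 0, -1]]}}

```text
t: 22.7
tool_pos: [0.5254, 0.2466, 0.4082]
orientation: [3.141, -0.001, 1.207]
force: [0.3, 1.1, -0.1]
width: 0.999
```

>>> {"method": "drive_tool", "body": {"deltas": [[-1, 0.2, 0, 0, 0, 0], [-1, 0.2, 0, 0, 0, 0], [-1, 0.2, 0, 0, 0, 0], [-1, 0.2, 0, 0, 0, 0], [-1, 0.2, 0, 0, 0, 0]]}}

```text
t: 23.32
tool_pos: [0.5033, 0.1189, 0.4075]
orientation: [-3.141, -0.001, 1.203]
force: [-0.7, -0.7, 0.6]
width: 0.995
```

>>> {"method": "drive_tool", "body": {"deltas": [[-1, 0.2, 0, 0, 0, 0], [-1, 0.2, 0, 0, 0, 0], [-1, 0.2, 0, 0, 0, 0], [-1, 0.2, 0, 0, 0, 0], [-1, 0.2, 0, 0, 0, 0]]}}

```text
t: 23.95
tool_pos: [0.4819, -0.0062, 0.4074]
orientation: [3.141, -0.0, 1.204]
force: [-0.4, 0.3, -0.0]
width: 1.0
```

```bash
python3 - <<'E'
from h import *
np.set_printoptions(precision=4,suppress=True)
s=arm.state();print(s["t"],s["tool_pos"],s["orientation"],s["joint_pos"])
bx=np.array([-.934,.358])
for c,r in(("scene",(143,206,183,240)),("top",(255,300,305,365))):
    l=cloud(c,np.load(f"{c}_d.npy"))[r[0]:r[1],r[2]:r[3]].reshape(-1,3)
    a=l[(l[:,2]>.3)&(l[:,2]<.33)];print(c,len(a),"above .3: along bx from bin centre",((a[:,:2]-[.535,-.198])@bx).min(),((a[:,:2]-[.535,-.198])@bx).max(),a.max(0))
p,d=arm.camera("top")
E
```

```text
23.95 [ 0.4819 -0.0062  0.4074] [ 3.1415 -0.0001  1.2035] [-0.9356 -0.1321  0.7884  1.7016  0.0936  1.5334 -0.5223]
scene 308 above .3: along bx from bin centre 0.1044800157266508 0.1568941330800013 [ 0.4455 -0.0735  0.321 ]
top 339 above .3: along bx from bin centre 0.10849758768248553 0.1547004550617916 [ 0.4455 -0.076   0.3174]
```

>>> {"method": "drive_tool", "body": {"deltas": [[-1, -0.1, 0, 0, 0, 0], [-1, -0.1, 0, 0, 0, 0], [-1, -0.1, 0, 0, 0, 0], [-1, -0.1, 0, 0, 0, 0], [-1, -0.1, 0, 0, 0, 0]]}}

```text
t: 24.62
tool_pos: [0.4248, -0.1183, 0.4074]
orientation: [3.141, -0.0, 1.203]
force: [0.2, -0.3, 0.5]
width: 0.998
```

>>> {"method": "drive_tool", "body": {"deltas": [[-1, 0, 0, 0, 0, 0], [-0.4, 0, 0, 0, 0, 0], [0, 0, 1, 0, 0, 0], [0, 0, 1, 0, 0, 0], [0, 0, 0, 0, 0, 0]]}}

```text
t: 25.25
tool_pos: [0.4118, -0.1488, 0.3558]
orientation: [-3.138, 0.002, 1.205]
force: [-0.4, -0.2, 0.6]
width: 0.997
```

```bash
python3 - <<'E'
from h import *
s=arm.state();print(s["t"],s["tool_pos"],s["orientation"],s["joint_pos"])
p,d=arm.camera("scene");q,e=arm.camera("top")
A=cv2.resize(p[110:230,160:260],(500,600),interpolation=cv2.INTER_CUBIC)
cv2.imwrite("pics/l1.png",cv2.cvtColor(A,cv2.COLOR_RGB2BGR))
E
```

```text
25.25 [ 0.41177388 -0.14884932  0.35576516] [-3.13798826e+00  1.66023189e-03  1.20453055e+00] [-0.82577293 -0.32523521  0.87451927  1.87764016  0.24898734  1.48377891
 -0.36722876]
```

View pics/l1.png

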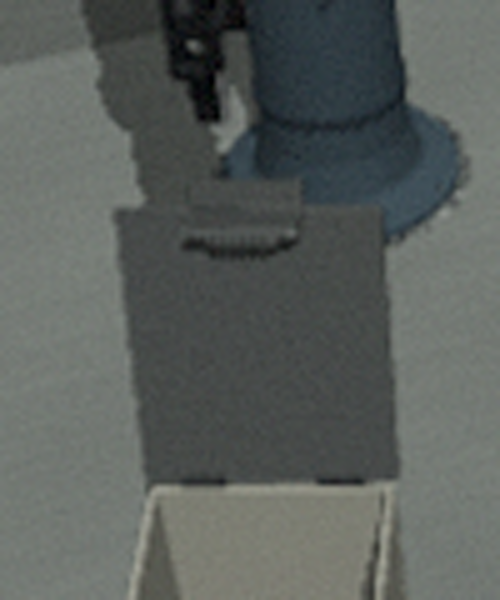

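The front finger is at crop (205,110), above the lid's tab (190–300,180) and ahead of the tongue (240,240). The lid is untouched so far. I go down to straddle its edge.

>>> {"method": "drive_tool", "body": {"deltas": [[0, 0, 0.6, 0, 0, 0], [0, 0, 0.6, 0, 0, 0], [0, 0, 0.4, 0, 0, 0]]}}

```text
t: 25.72
tool_pos: [0.4125, -0.1493, 0.316]
orientation: [-3.14, 0.001, 1.204]
force: [-0.1, -0.7, 0.7]
width: 0.999
```

>>> {"method": "drive_tool", "body": {"deltas": [[0, 0, 0.4, 0, 0, 0], [0, 0, 0.4, 0, 0, 0], [0, 0, 0.4, 0, 0, 0], [0, 0, 0, 0, 0, 0]]}}

```text
t: 26.22
tool_pos: [0.4124, -0.1493, 0.2865]
orientation: [-3.14, 0.001, 1.204]
force: [0.1, 0.0, 0.7]
width: 0.998
```

>>> {"method": "drive_tool", "body": {"deltas": [[0, 0.4, 0, 0, 0, 0], [0, 0.4, 0, 0, 0, 0], [0, 0.4, 0, 0, 0, 0], [0, 0.4, 0, 0, 0, 0], [0, 0.4, 0, 0, 0, 0]]}}

```text
t: 26.85
tool_pos: [0.4612, -0.1677, 0.2882]
orientation: [3.139, 0.0, 1.204]
force: [0.5, -0.4, 0.3]
width: 1.003
```

>>> {"method": "drive_tool", "body": {"deltas": [[0, 0.4, 0, 0, 0, 0], [0, 0.4, 0, 0, 0, 0], [0, 0.4, 0, 0, 0, 0], [0, 0.4, 0, 0, 0, 0], [0, 0.4, 0, 0, 0, 0]]}}

```text
t: 27.48
tool_pos: [0.5082, -0.1853, 0.288]
orientation: [3.14, 0.002, 1.205]
force: [-0.2, -1.0, 0.6]
width: 1.001
```

>>> {"method": "drive_tool", "body": {"deltas": [[0, 0.4, 0, 0, 0, 0], [0, 0.4, 0, 0, 0, 0], [0, 0.4, 0, 0, 0, 0], [0, 0.4, 0, 0, 0, 0], [0, 0, 0, 0, 0, 0]]}}

```text
t: 28.1
tool_pos: [0.5445, -0.1999, 0.2874]
orientation: [3.141, 0.001, 1.204]
force: [-0.3, -0.3, -0.2]
width: 0.996
```

```bash
python3 - <<'E'
from h import *
s=arm.state();print(s["t"],s["tool_pos"],s["force"],s["joint_pos"])
p,d=arm.camera("scene");q,e=arm.camera("top")
A=cv2.resize(p[130:280,150:275],(500,600),interpolation=cv2.INTER_CUBIC)
cv2.imwrite("pics/l2.png",cv2.cvtColor(A,cv2.COLOR_RGB2BGR))
E
```

```text
28.1 [ 0.54450169 -0.19986344  0.28744397] [-0.32420353 -0.32956339 -0.20602249] [-0.65812486  0.32947013  1.16461907  1.69653706 -0.31038454  1.32213093
  0.19773035]
```

View pics/l2.png

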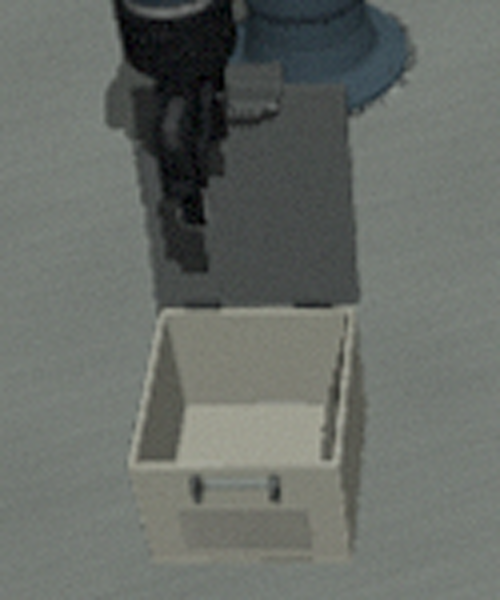

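The lid does not appear to have moved (tab at crop (253,80), hidden partly by the gripper). I check this with depth before trusting either reading.

```bash
cat >> h.py <<'E'
bx=np.array([-.934,.358]);by=np.array([-.358,-.934]);BC=np.array([.535,-.198])
def binpts(c,d=None):
    if d is None: d=arm.camera(c)[1]
    w=cloud(c,d).reshape(-1,3);w=w[np.isfinite(w[:,0])]
    return np.c_[(w[:,:2]-BC)@bx,(w[:,:2]-BC)@by,w[:,2]]
def slices(c):
    b=binpts(c);b=b[(abs(b[:,1])<.1)&(abs(b[:,0])<.22)]
    for z in np.arange(.13,.42,.02):
        a=b[(b[:,2]>z)&(b[:,2]<z+.02)]
        if len(a)>5: print(c,round(z,2),len(a),"bx 5/50/95%",np.percentile(a[:,0],[5,50,95]),"by",a[:,1].min(),a[:,1].max())
E
python3 - <<'E'
from h import *
np.set_printoptions(precision=3,suppress=True)
slices("scene");slices("top")
print(arm.state()["t"],arm.state()["tool_pos"])
E
```

```text
scene 0.13 299 bx 5/50/95% [0.083 0.089 0.095] by -0.08193444825732374 0.08150939015317604
scene 0.15 301 bx 5/50/95% [0.09  0.096 0.101] by -0.08333078312897337 0.08243082625214186
scene 0.17 317 bx 5/50/95% [0.097 0.102 0.109] by -0.08393124900523016 0.0820906658671712
scene 0.19 269 bx 5/50/95% [0.103 0.109 0.115] by -0.08252719311004841 0.0820557770849291
scene 0.21 250 bx 5/50/95% [0.11  0.116 0.122] by -0.08393766359044429 0.08178810199574689
scene 0.23 249 bx 5/50/95% [0.117 0.122 0.128] by -0.08392561566227198 0.08214615761714539
scene 0.25 239 bx 5/50/95% [0.123 0.129 0.134] by -0.08358472323135893 0.08137231235316686
scene 0.27 182 bx 5/50/95% [0.13  0.136 0.141] by -0.08469615650642237 0.08203510867336739
scene 0.29 213 bx 5/50/95% [0.11  0.141 0.149] by -0.08240644317617181 0.07932935348596286
scene 0.31 65 bx 5/50/95% [0.108 0.148 0.154] by -0.03433875245878248 0.006435309468125768
scene 0.33 32 bx 5/50/95% [-0.062 -0.009  0.039] by -0.011435761462212203 0.010369311524921392
scene 0.35 63 bx 5/50/95% [-0.065 -0.057  0.04 ] by -0.012082612436466597 0.01006975777054003
sce
[... 500 characters left out ...]
106] by -0.0835641522085871 -0.00789591511455317
top 0.19 40 bx 5/50/95% [0.106 0.109 0.112] by -0.0835427715849254 -0.01111682307348366
top 0.21 44 bx 5/50/95% [0.113 0.116 0.12 ] by -0.08357824133387155 -0.02748170587164737
top 0.23 35 bx 5/50/95% [0.119 0.123 0.126] by -0.08379527856056466 -0.030600782405494863
top 0.25 44 bx 5/50/95% [0.125 0.129 0.133] by -0.08347676513380109 -0.03340415075356502
top 0.27 38 bx 5/50/95% [0.133 0.136 0.139] by -0.08314636321597813 -0.03616860016659784
top 0.29 107 bx 5/50/95% [0.112 0.141 0.148] by -0.08387799796307854 -0.022974659694492704
top 0.31 7 bx 5/50/95% [0.113 0.148 0.153] by -0.03435476002414518 -0.02513272017015326
28.3 [ 0.543 -0.2    0.287]
```

```bash
python3 - <<'E'
from h import *
np.set_printoptions(precision=3,suppress=True)
s=arm.state();t=(s["tool_pos"][:2]-BC);print(t@bx,t@by,s["tool_pos"][2],s["width"])
for c in("scene","top"):
    b=binpts(c)
    for n,lo,hi in(("front",-.085,-.03),("rear",.02,.06)):
        a=b[(b[:,0]>lo)&(b[:,0]<hi)&(abs(b[:,1])<.03)&(b[:,2]>.2)&(b[:,2]<.4)];a=a[np.argsort(a[:,2])]
        print(c,n,len(a));print(a[:8])
E
```

```text
-0.00840707602160156 -0.0014461998883945556 0.2873899344113849 0.9960018408278131
scene front 144
[[-0.052 -0.01   0.338]
 [-0.054 -0.007  0.339]
 [-0.057  0.008  0.342]
 [-0.057  0.003  0.343]
 [-0.06   0.005  0.345]
 [-0.06  -0.001  0.345]
 [-0.057 -0.011  0.346]
 [-0.058 -0.009  0.346]]
scene rear 44
[[ 0.038  0.01   0.341]
 [ 0.038 -0.008  0.341]
 [ 0.035 -0.003  0.343]
 [ 0.04  -0.002  0.343]
 [ 0.035 -0.011  0.343]
 [ 0.034 -0.006  0.344]
 [ 0.037 -0.008  0.345]
 [ 0.037 -0.006  0.345]]
top front 2
[[-0.079 -0.012  0.381]
 [-0.075 -0.012  0.389]]
top rear 0
[]
```

The open fingertips show in depth at z≈0.34, while the reported TCP is z=0.287. So the fingers really end about 50 mm above the reported point, and they passed over the lid. I go back and descend deeper.

>>> {"method": "drive_tool", "body": {"deltas": [[0, -1, -0.4, 0, 0, 0], [0, -1, 0, 0, 0, 0], [0, -1, 0, 0, 0, 0], [0, -1, 0, 0, 0, 0], [0, -1, 0, 0, 0, 0]]}}

```text
t: 29.02
tool_pos: [0.4263, -0.1541, 0.2974]
orientation: [3.141, -0.005, 1.205]
force: [0.5, 1.4, -1.0]
width: 1.005
```

>>> {"method": "drive_tool", "body": {"deltas": [[0, -0.65, 0, 0, 0, 0], [0, 0, 0.6, 0, 0, 0], [0, 0, 0.6, 0, 0, 0], [0, 0, 0, 0, 0, 0]]}}

```text
t: 29.52
tool_pos: [0.4107, -0.1492, 0.2655]
orientation: [-3.138, 0.002, 1.203]
force: [-0.4, 0.2, 0.5]
width: 0.997
```

```bash
python3 - <<'E'
from h import *
np.set_printoptions(precision=3,suppress=True)
s=arm.state();t=(s["tool_pos"][:2]-BC);print(t@bx,t@by,s["tool_pos"][2],s["joint_pos"],s["force"])
b=binpts("scene");a=b[(b[:,0]>.04)&(b[:,0]<.1)&(abs(b[:,1])<.03)&(b[:,2]>.2)&(b[:,2]<.4)];print(a[np.argsort(a[:,2])][:6])
E
```

```text
0.13360465775768932 -0.0010640985229148914 0.2654638871717239 [-0.941 -0.322  1.025  2.026  0.286  1.302 -0.386] [-0.425  0.206  0.47 ]
[[ 0.09  -0.01   0.317]
 [ 0.089  0.01   0.318]
 [ 0.087 -0.008  0.319]
 [ 0.088  0.01   0.322]
 [ 0.083  0.006  0.323]
 [ 0.096 -0.01   0.324]]
```

>>> {"method": "drive_tool", "body": {"deltas": [[0, 0, 0.5, 0, 0, 0], [0, 0, 0.5, 0, 0, 0], [0, 0, 0.4, 0, 0, 0], [0, 0, 0, 0, 0, 0]]}}

```text
t: 30.08
tool_pos: [0.411, -0.1488, 0.2313]
orientation: [-3.14, 0.001, 1.204]
force: [-0.3, -0.5, -0.0]
width: 1.001
```

>>> {"method": "drive_tool", "body": {"deltas": [[0, 0.4, 0, 0, 0, 0], [0, 0.4, 0, 0, 0, 0], [0, 0.4, 0, 0, 0, 0], [0, 0.4, 0, 0, 0, 0], [0, 0, 0, 0, 0, 0]]}}

```text
t: 30.7
tool_pos: [0.4498, -0.1635, 0.2328]
orientation: [3.141, 0.002, 1.203]
force: [0.5, 0.6, 0.2]
width: 0.998
```

```bash
python3 - <<'E'
from h import *
np.set_printoptions(precision=3,suppress=True)
slices("scene"); print(arm.state()["joint_pos"],arm.state()["force"])
E
```

```text
scene 0.13 273 bx 5/50/95% [0.082 0.087 0.092] by -0.0822054646864403 0.08233089905763069
scene 0.15 278 bx 5/50/95% [0.087 0.092 0.096] by -0.08329587339065296 0.082397646948938
scene 0.17 299 bx 5/50/95% [0.091 0.097 0.102] by -0.08385813790769184 0.08191104312291331
scene 0.19 288 bx 5/50/95% [0.096 0.101 0.106] by -0.08346680018847483 0.08259854411605755
scene 0.21 293 bx 5/50/95% [0.101 0.106 0.11 ] by -0.084554959045579 0.08153756296374486
scene 0.23 264 bx 5/50/95% [0.105 0.11  0.115] by -0.08283243409736174 0.0822650458646142
scene 0.25 256 bx 5/50/95% [0.11  0.115 0.119] by -0.08419857955884309 0.08128437911305124
scene 0.27 235 bx 5/50/95% [0.114 0.119 0.124] by -0.08279177393752896 0.08238825220236548
scene 0.29 262 bx 5/50/95% [0.039 0.123 0.129] by -0.08455293920190145 0.08321786762492982
scene 0.31 110 bx 5/50/95% [0.039 0.105 0.134] by -0.036336852866739655 0.034016677539293036
scene 0.33 76 bx 5/50/95% [0.019 0.025 0.058] by -0.01844980616597621 0.010641012688268843
scene 0.35 103 bx 5/50/95% [0.021 0.052 0.107] by -0.020662696926436668 0.018607505254101556
scene 0.37 143 bx 5/50/95% [0.023 0.042 0.08 ] by -0.021885565595715094 0.017800192451119943
scene 0.39 100 bx 5/50/95% [0.054 0.059 0.084] by -0.038507373865542066 0.029770069757742712
scene 0.41 162 bx 5/50/95% [0.055 0.063 0.082] by -0.039966730159874266 0.03324435029536308
[-1.132 -0.134  1.349  1.994  0.143  1.18  -0.207] [-0.365 -0.043  1.015]
```

>>> {"method": "drive_tool", "body": {"deltas": [[0, 0.4, 0, 0, 0, 0], [0, 0.4, 0, 0, 0, 0], [0, 0.4, 0, 0, 0, 0], [0, 0.4, 0, 0, 0, 0], [0, 0.4, 0, 0, 0, 0]]}}

```text
t: 31.38
tool_pos: [0.4917, -0.1796, 0.2342]
orientation: [3.139, -0.0, 1.204]
force: [-2.2, 0.6, -1.3]
width: 0.998
```

```bash
python3 - <<'E'
from station import arm
print(arm.state()["joint_pos"])
E
```

```text
[-1.50967961 -0.41142101  1.56948985  1.89877093  0.43262261  1.26920127
 -0.44206715]
```

>>> {"method": "drive_tool", "body": {"deltas": [[0, 0.4, 0, 0, 0, 0], [0, 0.4, 0, 0, 0, 0], [0, 0.4, 0, 0, 0, 0], [0, 0.4, 0, 0, 0, 0], [0, 0.4, 0, 0, 0, 0]]}}

```text
t: 32.0
tool_pos: [0.5084, -0.1868, 0.2509]
orientation: [3.109, -0.0, 1.203]
force: [-2.3, 1.2, -1.0]
width: 1.001
```

```bash
python3 - <<'E'
from h import *
np.set_printoptions(precision=3,suppress=True)
s=arm.state();t=(s["tool_pos"][:2]-BC);print(t@bx,t@by,s["joint_pos"],s["force"])
slices("scene")
E
```

```text
0.02882123244820399 -0.0009741505206129555 [-1.517 -0.41   1.57   1.862  0.44   1.275 -0.438] [-2.273  1.227 -1.044]
scene 0.13 213 bx 5/50/95% [0.078 0.082 0.085] by -0.0828141323697121 0.08212670600019568
scene 0.15 213 bx 5/50/95% [0.076 0.08  0.084] by -0.0834901326466688 0.08201379129012053
scene 0.17 210 bx 5/50/95% [0.075 0.079 0.082] by -0.08330664383174677 0.08171699885689576
scene 0.19 223 bx 5/50/95% [0.073 0.077 0.08 ] by -0.08356825663426916 0.08315918196170796
scene 0.21 218 bx 5/50/95% [0.071 0.075 0.078] by -0.08351802497264993 0.0808511322383587
scene 0.23 213 bx 5/50/95% [0.07  0.073 0.076] by -0.08380364333977104 0.08069756175890108
scene 0.25 198 bx 5/50/95% [0.068 0.071 0.075] by -0.08444401487233648 0.08163186779764474
scene 0.27 142 bx 5/50/95% [0.066 0.069 0.073] by -0.08372289193751321 0.08158982383127894
scene 0.29 267 bx 5/50/95% [0.03  0.066 0.071] by -0.083816828415495 0.08169987640637101
scene 0.31 188 bx 5/50/95% [-0.022  0.066  0.072] by -0.08299214702924156 0.08050741864875063
scene 0.33 31 bx 5/50/95% [-0.032 -0.015  0.082] by -0.023886801428269294 0.008330590067942109
scene 0.35 85 bx 5/50/95% [-0.041 -0.033  0.065] by -0.016862786034649867 0.010812451197271589
scene 0.37 112 bx 5/50/95% [-0.039 -0.027  0.047] by -0.01994761536481097 0.0187143009561474
scene 0.39 157 bx 5/50/95% [-0.035 -0.018  0.021] by -0.019808425825942035 0.018818554132854534
scene 0.41 112 bx 5/50/95% [-0.003  0.002  0.023] by -0.03719483653967945 0.03296476225694379
```

The lid is now at about 1.48 rad, past upright, but the arm has drifted to the limits of joints 2 and 3. I lift off and move to a freer posture.

>>> {"method": "drive_tool", "body": {"deltas": [[0, -0.2, -0.6, 0, 0, 0], [0, 0, -1, 0, 0, 0], [0, 0, -1, 0, 0, 0], [0, 0, -1, 0, 0, 0], [0, 0, -1, 0, 0, 0]], "jaw": 1}}

```text
t: 32.67
tool_pos: [0.5013, -0.1839, 0.3672]
orientation: [3.106, -0.001, 1.203]
force: [0.3, -0.7, 0.5]
width: 0.002
```

```bash
python3 - <<'E'
from station import arm
s=arm.state();print(s["joint_pos"],s["tool_pos"],s["orientation"])
E
```

```text
[-1.34871766 -0.34749857  1.36749498  1.70552878  0.35328745  1.47948921
 -0.3826686 ] [ 0.50134253 -0.18389592  0.36720082] [ 3.10616899e+00 -6.55237721e-04  1.20345750e+00]
```

>>> {"method": "drive_tool", "body": {"deltas": [[1, -0.5, -0.5, 0, 0, 0], [1, -0.5, 0, 0, 0, 0], [1, -0.5, 0, 0, 0, 0], [1, -0.5, 0, 0, 0, 0], [1, -0.5, 0, 0, 0, 0]]}}

```text
t: 33.3
tool_pos: [0.4875, -0.0434, 0.3769]
orientation: [3.106, -0.001, 1.204]
force: [0.8, 0.3, -0.3]
width: -0.001
```

>>> {"method": "drive_tool", "body": {"deltas": [[1, -0.5, 0, 0, 0, 0], [1, -0.5, 0, 0, 0, 0], [1, -0.5, 0, 0, 0, 0], [1, -0.5, 0, 0, 0, 0], [1, -0.5, 0, 0, 0, 0]]}}

```text
t: 33.92
tool_pos: [0.4737, 0.0963, 0.3747]
orientation: [3.107, -0.002, 1.204]
force: [-0.4, 0.7, 0.8]
width: -0.003
```

>>> {"method": "drive_tool", "body": {"deltas": [[1, -0.5, 0, 0, 0, 0], [1, -0.5, 0, 0, 0, 0], [1, -0.5, 0, 0, 0, 0], [1, -0.5, 0, 0, 0, 0], [1, -0.5, 0, 0, 0, 0]]}}

```text
t: 34.55
tool_pos: [0.4593, 0.2358, 0.372]
orientation: [3.109, -0.0, 1.204]
force: [0.4, -0.4, -0.4]
width: 0.002
```

```bash
python3 - <<'E'
from station import arm
s=arm.state();print(s["joint_pos"],s["tool_pos"],s["orientation"])
E
```

```text
[-1.43109226 -0.03863361  0.84867233  1.71430329  0.05543246  1.43397629
 -0.95654311] [0.45928793 0.23581196 0.3720381 ] [ 3.10942438e+00 -3.93248481e-04  1.20381836e+00]
```

>>> {"method": "drive_tool", "body": {"deltas": [[1, 0.8, 0, 0, 0, 0], [1, 0.8, 0, 0, 0, 0], [1, 0.8, 0, 0, 0, 0], [1, 0.8, 0, 0, 0, 0], [1, 0.8, 0, 0, 0, 0]]}}

```text
t: 35.17
tool_pos: [0.5984, 0.317, 0.3744]
orientation: [3.11, 0.0, 1.205]
force: [-0.9, 0.0, -0.4]
width: -0.001
```

>>> {"method": "drive_tool", "body": {"deltas": [[0.5, 1, 0, 0, 0, 0], [0.5, 1, 0, 0, 0, 0], [0.5, 1, 0, 0, 0, 0], [0, 1, 0, -0.3, 0, 0], [-1, 1, 0, 0, 0, 0]]}}

```text
t: 35.8
tool_pos: [0.7188, 0.2856, 0.3782]
orientation: [3.079, 0.0, 1.21]
force: [-0.0, 0.5, 0.1]
width: -0.0
```

```bash
python3 - <<'E'
from station import arm
s=arm.state();print(s["joint_pos"],s["tool_pos"],s["orientation"])
E
```

```text
[-0.90215964  0.63897684  0.85691284  1.04459856 -0.43592024  1.58272283
 -0.54740576] [0.71875856 0.28557823 0.37820916] [3.07876905e+00 2.83963945e-05 1.21011639e+00]
```

>>> {"method": "drive_tool", "body": {"deltas": [[-1, 0.4, 0, 0, 0, 0], [-1, 0.4, 0, 0, 0, 0], [-1, 0.4, 0, 0, 0, 0], [-1, 0.4, 0, 0, 0, 0], [-1, 0.4, 0, 0, 0, 0]]}}

```text
t: 36.42
tool_pos: [0.7202, 0.1453, 0.3836]
orientation: [3.078, -0.001, 1.204]
force: [-0.1, -0.2, -0.7]
width: -0.001
```

>>> {"method": "drive_tool", "body": {"deltas": [[-1, 0.4, 0, 0, 0, 0], [-1, 0.4, 0, 0, 0, 0], [-1, 0.4, 0, 0, 0, 0], [-1, 0.4, 0, 0, 0, 0], [-1, 0.4, 0, 0, 0, 0]]}}

```text
t: 37.05
tool_pos: [0.7221, 0.0105, 0.3864]
orientation: [3.078, -0.0, 1.204]
force: [-0.8, 1.5, 1.3]
width: 0.005
```

>>> {"method": "drive_tool", "body": {"deltas": [[-1, 0.4, 0, 0, 0, 0], [-1, 0.4, 0, 0, 0, 0], [-1, 0.4, 0, 0, 0, 0], [-1, 0.4, 0, 0, 0, 0], [-1, 0.4, 0, 0, 0, 0]]}}

```text
t: 37.67
tool_pos: [0.7236, -0.1241, 0.3895]
orientation: [3.078, -0.0, 1.204]
force: [-0.4, 0.1, -1.0]
width: -0.002
```

```bash
python3 - <<'E'
from station import arm
s=arm.state();print(s["joint_pos"],s["tool_pos"],s["orientation"])
E
```

```text
[-0.43696771  0.54319495  0.90946472  1.17447378 -0.42161097  1.54497599
  0.01193467] [ 0.72359104 -0.12408851  0.38946657] [ 3.07813120e+00 -3.79722969e-04  1.20355936e+00]
```

>>> {"method": "drive_tool", "body": {"deltas": [[-0.7, -1, 0, 0.6, 0, 0], [-0.7, -1, 0, 0, 0, 0], [-0.7, -1, 0, 0, 0, 0], [-0.7, -1, 0, 0, 0, 0], [-0.7, -1, 0, 0, 0, 0]], "jaw": 0}}

```text
t: 38.3
tool_pos: [0.5746, -0.1603, 0.3877]
orientation: [3.141, -0.0, 1.203]
force: [0.5, 0.7, 1.1]
width: 0.996
```

```bash
python3 - <<'E'
from h import *
np.set_printoptions(precision=3,suppress=True)
s=arm.state();t=(s["tool_pos"][:2]-BC);print(t@bx,t@by,s["tool_pos"],s["orientation"],s["joint_pos"],s["force"])
slices("scene");slices("top")
E
```

```text
-0.02345859428952579 -0.04936113973737136 [ 0.575 -0.16   0.388] [ 3.141 -0.     1.203] [-0.6    0.258  0.999  1.495 -0.217  1.506  0.03 ] [0.516 0.657 1.084]
scene 0.13 198 bx 5/50/95% [0.077 0.082 0.085] by -0.08297844237650287 0.08191444546849248
scene 0.15 213 bx 5/50/95% [0.075 0.079 0.082] by -0.08383393876940838 0.08195677078500974
scene 0.17 206 bx 5/50/95% [0.073 0.076 0.08 ] by -0.08358968462901728 0.08243148253446174
scene 0.19 223 bx 5/50/95% [0.07  0.074 0.077] by -0.08399498418752399 0.0820205221969432
scene 0.21 228 bx 5/50/95% [0.068 0.071 0.075] by -0.08396471499976477 0.08251739854462585
scene 0.23 233 bx 5/50/95% [0.065 0.069 0.072] by -0.08324581832670523 0.08143209000014724
scene 0.25 215 bx 5/50/95% [0.063 0.067 0.07 ] by -0.08377458406157053 0.08191171263246165
scene 0.27 142 bx 5/50/95% [0.061 0.064 0.068] by -0.08358441609248969 0.08139255007368049
scene 0.29 392 bx 5/50/95% [0.028 0.057 0.066] by -0.08284218039428952 0.08103420969548131
scene 0.31 189 bx 5/50/95% [0.048 0.061 0.065] by -0.08040910141397857 0.07895686258250517
top 0.13 12 bx 5/50/95% [0.085 0
[... 153 characters left out ...]
 15 bx 5/50/95% [0.081 0.083 0.085] by -0.08341088093410079 -0.033146087265012836
top 0.19 17 bx 5/50/95% [0.079 0.081 0.083] by -0.08149244895464276 -0.03364658770797977
top 0.21 17 bx 5/50/95% [0.077 0.078 0.08 ] by -0.0835527152424606 -0.036808501558920084
top 0.23 13 bx 5/50/95% [0.075 0.076 0.078] by -0.0830067663538464 -0.03962211563904369
top 0.25 23 bx 5/50/95% [0.071 0.073 0.075] by -0.08343209610338657 -0.04018076373024766
top 0.27 15 bx 5/50/95% [0.068 0.07  0.072] by -0.08292756518796363 -0.04432881261273973
top 0.29 47 bx 5/50/95% [0.06  0.064 0.069] by -0.08299974247616068 0.08113633078698042
top 0.31 12 bx 5/50/95% [0.063 0.066 0.067] by -0.08135041340971386 0.0786457597088911
```

>>> {"method": "drive_tool", "body": {"deltas": [[-0.65, -0.9, 0, 0, 0, 0], [-0.65, -0.9, 0, 0, 0, 0], [-0.65, -0.8, 0, 0, 0, 0], [0, 0, 1, 0, 0, 0], [0, 0, 1, 0, 0, 0]]}}

```text
t: 39.02
tool_pos: [0.4983, -0.1815, 0.3379]
orientation: [3.139, -0.003, 1.204]
force: [-0.5, -0.4, 1.1]
width: 1.006
```

>>> {"method": "drive_tool", "body": {"deltas": [[0, 0, 0.8, 0, 0, 0], [0, 0, 0.8, 0, 0, 0], [0, 0, 0.8, 0, 0, 0], [0, 0, 0.8, 0, 0, 0], [0, 0, 0.8, 0, 0, 0]]}}

```text
t: 39.65
tool_pos: [0.4985, -0.1814, 0.2373]
orientation: [3.14, -0.0, 1.204]
force: [-0.0, -0.2, -0.3]
width: 1.003
```

```bash
python3 - <<'E'
from h import *
np.set_printoptions(precision=3,suppress=True)
s=arm.state();t=(s["tool_pos"][:2]-BC);print(t@bx,t@by,s["tool_pos"],s["orientation"],s["joint_pos"],s["force"])
E
```

```text
0.040043471498849986 -0.002395884916353135 [ 0.498 -0.181  0.237] [ 3.14  -0.     1.204] [-0.648  0.169  1.026  1.873 -0.157  1.183  0.064] [-0.044 -0.23  -0.307]
```

>>> {"method": "drive_tool", "body": {"deltas": [[0, 0.4, 0, 0, 0, 0], [0, 0.4, 0, 0, 0, 0], [0, 0.4, 0, 0, 0, 0], [0, 0.4, 0, 0, 0, 0], [0, 0.4, 0, 0, 0, 0]]}}

```text
t: 40.28
tool_pos: [0.5452, -0.1994, 0.238]
orientation: [3.141, -0.0, 1.204]
force: [-2.2, -0.1, -0.5]
width: 1.003
```

>>> {"method": "drive_tool", "body": {"deltas": [[0, 0.4, 0, 0, 0, 0], [0, 0.4, 0, 0, 0, 0], [0, 0.4, 0, 0, 0, 0], [0, 0, 0, 0, 0, 0]]}}

```text
t: 40.78
tool_pos: [0.5739, -0.2105, 0.2382]
orientation: [3.139, 0.0, 1.204]
force: [-1.0, -0.1, -0.4]
width: 0.998
```

```bash
python3 - <<'E'
from h import *
np.set_printoptions(precision=3,suppress=True)
s=arm.state();t=(s["tool_pos"][:2]-BC);print(t@bx,t@by,s["tool_pos"],s["orientation"],s["joint_pos"],s["force"])
slices("scene")
E
```

```text
-0.040827221609441106 -0.002302442324019353 [ 0.574 -0.21   0.238] [3.139 0.    1.204] [-0.468  0.394  0.964  1.684 -0.339  1.241  0.204] [-1.018 -0.111 -0.446]
scene 0.13 85 bx 5/50/95% [0.069 0.074 0.079] by -0.08337943973421406 0.07941358688239854
scene 0.15 97 bx 5/50/95% [0.058 0.064 0.068] by -0.08226789799149752 0.08140099375368309
scene 0.17 90 bx 5/50/95% [0.048 0.053 0.057] by -0.08366593324180988 0.07993452731114246
scene 0.19 61 bx 5/50/95% [0.038 0.042 0.047] by -0.08361608924090697 0.08161963115096214
scene 0.21 76 bx 5/50/95% [0.027 0.032 0.036] by -0.08350252011973265 0.08328309617938136
scene 0.23 73 bx 5/50/95% [0.016 0.021 0.026] by -0.08346913040980038 0.0800901626904126
scene 0.25 81 bx 5/50/95% [0.004 0.009 0.015] by -0.08325416535611291 0.08181948138872853
scene 0.27 245 bx 5/50/95% [-0.034 -0.012  0.003] by -0.08291568665595077 0.08195825908772618
scene 0.29 139 bx 5/50/95% [-0.093 -0.007  0.005] by -0.08327299795671568 0.08104204375514876
scene 0.31 43 bx 5/50/95% [-0.096 -0.087  0.008] by -0.02656550304852459 0.009015593596985302
scene 0.33 77 bx 5/50/95% [-0.114 -0.107 -0.077] by -0.016891594202279224 0.01269742451000955
scene 0.35 93 bx 5/50/95% [-0.112 -0.102 -0.021] by -0.019170955143139087 0.013622239282865593
scene 0.37 138 bx 5/50/95% [-0.11  -0.083 -0.053] by -0.021475431750607402 0.016245804021036567
scene 0.39 122 bx 5/50/95% [-0.104 -0.076 -0.061] by -0.03895274306849195 0.02880328037676163
scene 0.41 181 bx 5/50/95% [-0.077 -0.07  -0.049] by -0.039145276616085876 0.03309082409581349
```

>>> {"method": "drive_tool", "body": {"deltas": [[0, -0.2, -0.4, 0, 0, 0], [0, 0, -1, 0, 0, 0], [0, 0, -1, 0, 0, 0], [0, 0, -0.8, 0, 0, 0]]}}

```text
t: 41.32
tool_pos: [0.5677, -0.2084, 0.3199]
orientation: [3.139, -0.001, 1.203]
force: [0.7, -0.4, 0.3]
width: 1.001
```

>>> {"method": "drive_tool", "body": {"deltas": [[0, -1, 0, 0, 0, 0], [0, -1, 0, 0, 0, 0], [0, -1, 0, 0, 0, 0], [0, -0.7, 0, 0, 0, 0], [0, 0, 0, 0, 0, 0]], "jaw": 1}}

```text
t: 41.95
tool_pos: [0.4806, -0.1747, 0.3181]
orientation: [3.141, -0.004, 1.204]
force: [0.5, -1.2, 0.1]
width: -0.001
```

```bash
python3 - <<'E'
from h import *
np.set_printoptions(precision=3,suppress=True)
s=arm.state();t=(s["tool_pos"][:2]-BC);print(t@bx,t@by,s["tool_pos"],s["orientation"],s["joint_pos"],s["force"],s["width"])
slices("scene")
b=binpts("scene");a=b[(b[:,0]>.02)&(b[:,0]<.09)&(abs(b[:,1])<.03)&(b[:,2]>.3)&(b[:,2]<.4)];print(a[np.argsort(a[:,2])][:8])
E
```

```text
0.05919006114736931 -0.002290817017626897 [ 0.481 -0.175  0.318] [ 3.141 -0.004  1.204] [-0.753 -0.008  1.039  1.802  0.002  1.342 -0.081] [ 0.484 -1.161  0.115] -0.0013706375428210649
scene 0.13 103 bx 5/50/95% [0.07  0.074 0.079] by -0.08314874937070252 0.0807871054541747
scene 0.15 117 bx 5/50/95% [0.058 0.064 0.068] by -0.08366589738254095 0.08148360349027267
scene 0.17 120 bx 5/50/95% [0.047 0.052 0.058] by -0.0833614654486577 0.08076400655833571
scene 0.19 65 bx 5/50/95% [0.037 0.042 0.046] by -0.08365994452983551 0.08168497601529244
scene 0.21 71 bx 5/50/95% [0.027 0.031 0.036] by -0.08367545555202399 0.08048526473087149
scene 0.23 76 bx 5/50/95% [0.016 0.02  0.026] by -0.08297891921810036 0.08186497466396744
scene 0.25 78 bx 5/50/95% [0.004 0.01  0.015] by -0.08290487376677685 0.08222305957855043
scene 0.27 406 bx 5/50/95% [-0.034 -0.016  0.002] by -0.0835415045365053 0.08199960382510649
scene 0.29 141 bx 5/50/95% [-0.013 -0.007 -0.001] by -0.0804142602912572 0.08088594550886555
scene 0.35 26 bx 5/50/95% [0.048 0.054 0.058] by -0.012544742650866192 0.00911618864811486
scene 0.37 44 bx 5/50/95% [0.046 0.051 0.063] by -0.013042643760085655 0.010099514307256936
scene 0.39 30 bx 5/50/95% [0.028 0.039 0.08 ] by -0.01522977330033482 0.010477476475125175
scene 0.41 52 bx 5/50/95% [0.013 0.043 0.072] by -0.018569574510296585 0.014785784850752983
[[ 0.057 -0.002  0.355]
 [ 0.056  0.004  0.355]
 [ 0.053 -0.008  0.357]
 [ 0.052 -0.006  0.358]
 [ 0.052  0.     0.358]
 [ 0.052  0.006  0.359]
 [ 0.056  0.009  0.359]
 [ 0.052 -0.009  0.362]]
```

>>> {"method": "drive_tool", "body": {"deltas": [[0, 0, 0.8, 0, 0, 0], [0, 0, 0.8, 0, 0, 0], [0, 0, 0.8, 0, 0, 0], [0, 0, 0.8, 0, 0, 0], [0, 0, 0.6, 0, 0, 0]]}}

```text
t: 42.68
tool_pos: [0.4817, -0.1753, 0.2218]
orientation: [3.141, 0.001, 1.203]
force: [-0.1, 0.6, 0.2]
width: 0.001
```

>>> {"method": "drive_tool", "body": {"deltas": [[0, 0.4, 0.11, 0, 0, 0], [0, 0.4, 0.11, 0, 0, 0], [0, 0.4, 0.11, 0, 0, 0], [0, 0.4, 0.11, 0, 0, 0], [0, 0.4, 0.11, 0, 0, 0]]}}

```text
t: 43.3
tool_pos: [0.5282, -0.1929, 0.2085]
orientation: [-3.141, -0.0, 1.204]
force: [-1.4, 1.1, -0.5]
width: 0.002
```

>>> {"method": "drive_tool", "body": {"deltas": [[0, 0.3, 0.27, 0, 0, 0], [0, 0.3, 0.27, 0, 0, 0], [0, 0.3, 0.27, 0, 0, 0]]}}

```text
t: 43.68
tool_pos: [0.5501, -0.2013, 0.1887]
orientation: [3.14, -0.001, 1.204]
force: [0.1, 0.2, 1.5]
width: 0.003
```

>>> {"method": "drive_tool", "body": {"deltas": [[0, 0.24, 0.32, 0, 0, 0], [0, 0.24, 0.32, 0, 0, 0], [0, 0.24, 0.32, 0, 0, 0]]}}

```text
t: 44.05
tool_pos: [0.5662, -0.2074, 0.1641]
orientation: [3.141, -0.001, 1.204]
force: [-0.1, 0.9, 1.5]
width: 0.0
```

```bash
python3 - <<'E'
from h import *
np.set_printoptions(precision=3,suppress=True)
s=arm.state();t=(s["tool_pos"][:2]-BC);print(t@bx,t@by,s["tool_pos"],s["orientation"],s["joint_pos"],s["force"],s["width"])
for c in("scene","top"):
    b=binpts(c);b=b[(abs(b[:,1])>.035)&(abs(b[:,1])<.08)]
    for x in np.arange(-.1,.1,.03):
        a=b[(abs(b[:,0]-x)<.008)&(b[:,2]<.3)];print(c,round(x,2),len(a),np.percentile(a[:,2],[50,95]) if len(a) else "")
E
```

```text
-0.03247911902438445 -0.002341655446875965 [ 0.566 -0.207  0.164] [ 3.141 -0.001  1.204] [-0.446  0.458  0.933  1.779 -0.408  1.111  0.257] [-0.058  0.856  1.491] 0.0004127724767133233
scene -0.1 117 [0.002 0.029]
scene -0.07 129 [0.219 0.224]
scene -0.04 113 [0.199 0.207]
scene -0.01 101 [0.123 0.19 ]
scene 0.02 125 [0.053 0.173]
scene 0.05 116 [0.01  0.156]
scene 0.08 113 [0.04  0.136]
top -0.1 9 [-0.001  0.001]
top -0.07 84 [0.215 0.221]
top -0.04 84 [0.197 0.203]
top -0.01 84 [0.182 0.189]
top 0.02 78 [0.163 0.171]
top 0.05 75 [0.147 0.155]
top 0.08 76 [0.128 0.135]
```

>>> {"method": "drive_tool", "body": {"deltas": [[0, 0.2, 0.22, 0, 0, 0], [0, 0.2, 0.22, 0, 0, 0], [0, 0.2, 0.22, 0, 0, 0], [0, 0.2, 0.22, 0, 0, 0], [0, 0.2, 0.22, 0, 0, 0]]}}

```text
t: 44.78
tool_pos: [0.5897, -0.2165, 0.1369]
orientation: [3.141, -0.001, 1.204]
force: [-0.6, -0.6, -0.1]
width: 0.004
```

>>> {"method": "drive_tool", "body": {"deltas": [[0, 0.3, 0.22, 0, 0, 0], [0, 0.3, 0.22, 0, 0, 0], [0, 0.4, 0.15, 0, 0, 0], [0, 0, 0, 0, 0, 0]]}}

```text
t: 45.28
tool_pos: [0.6135, -0.2256, 0.1222]
orientation: [3.141, 0.0, 1.204]
force: [-1.4, 0.9, 0.2]
width: 0.0
```

```bash
python3 - <<'E'
from h import *
np.set_printoptions(precision=3,suppress=True)
s=arm.state();t=(s["tool_pos"][:2]-BC);print(t@bx,t@by,s["tool_pos"],s["joint_pos"],s["force"])
b=binpts("top");b=b[(abs(b[:,1])>.035)&(abs(b[:,1])<.08)&(abs(b[:,0])<.09)&(b[:,2]>.1)&(b[:,2]<.2)];print(np.polyfit(b[:,0],b[:,2],1))
E
```

```text
-0.08322205073961038 -0.002341202043835821 [ 0.614 -0.226  0.122] [-0.336  0.6    0.858  1.683 -0.502  1.092  0.306] [-1.433  0.919  0.238]
[-0.167  0.142]
```

>>> {"method": "drive_tool", "body": {"deltas": [[0, 0, 0.12, 0, 0, 0], [0, 0, 0.12, 0, 0, 0], [0, 0, 0.12, 0, 0, 0], [0, 0, 0.12, 0, 0, 0], [0, 0, 0.08, 0, 0, 0]]}}

```text
t: 45.95
tool_pos: [0.6126, -0.2252, 0.1083]
orientation: [3.141, -0.001, 1.204]
force: [0.2, 0.2, 1.4]
width: -0.0
```

>>> {"method": "drive_tool", "body": {"deltas": [[0, 0, 0.05, 0, 0, 0], [0, 0, 0.05, 0, 0, 0], [0, 0, 0.05, 0, 0, 0]]}}

```text
t: 46.32
tool_pos: [0.6127, -0.2253, 0.1048]
orientation: [3.141, -0.001, 1.204]
force: [-0.0, -0.4, 1.0]
width: -0.005
```

>>> {"method": "drive_tool", "body": {"deltas": [[0, 0, 0.04, 0, 0, 0], [0, 0, 0.04, 0, 0, 0], [0, 0, 0.04, 0, 0, 0]]}}

```text
t: 46.7
tool_pos: [0.6129, -0.2254, 0.1035]
orientation: [3.141, -0.002, 1.204]
force: [-2.6, 1.9, 10.3]
width: 0.001
```

>>> {"method": "drive_tool", "body": {"deltas": [[0, 0, 0.04, 0, 0, 0], [0, 0, 0.04, 0, 0, 0]]}}

```text
t: 46.95
tool_pos: [0.6131, -0.2254, 0.1031]
orientation: [3.141, -0.003, 1.204]
force: [-6.9, 3.6, 16.9]
width: 0.002
```

>>> {"method": "drive_tool", "body": {"deltas": [[0, 0, 0.04, 0, 0, 0], [0, 0, 0.04, 0, 0, 0]]}}

```text
t: 47.2
tool_pos: [0.6131, -0.2255, 0.1026]
orientation: [3.141, -0.004, 1.203]
force: [-6.7, 4.7, 19.9]
width: -0.001
```

>>> {"method": "drive_tool", "body": {"deltas": [[0, 0, 0.03, 0, 0, 0], [0, 0, 0.03, 0, 0, 0]]}}

```text
t: 47.45
tool_pos: [0.6134, -0.2255, 0.0998]
orientation: [3.14, -0.003, 1.204]
force: [-3.0, 2.6, 13.5]
width: 0.003
```

>>> {"method": "drive_tool", "body": {"deltas": [[0, 0, 0.03, 0, 0, 0], [0, 0, 0, 0, 0, 0]]}}

```text
t: 47.7
tool_pos: [0.6134, -0.2256, 0.0978]
orientation: [3.139, -0.002, 1.204]
force: [-1.4, 1.7, 6.9]
width: -0.003
```

>>> {"method": "drive_tool", "body": {"deltas": [[0, 0, 0.04, 0, 0, 0], [0, 0, 0.04, 0, 0, 0]]}}

```text
t: 47.95
tool_pos: [0.6136, -0.2256, 0.0951]
orientation: [3.139, -0.001, 1.204]
force: [-0.4, 0.5, 4.4]
width: -0.001
```

>>> {"method": "drive_tool", "body": {"deltas": [[0, 0, 0.04, 0, 0, 0], [0, 0, 0.04, 0, 0, 0]]}}

```text
t: 48.2
tool_pos: [0.6136, -0.2257, 0.0927]
orientation: [3.139, -0.001, 1.204]
force: [-0.8, 0.1, 9.5]
width: 0.004
```

```bash
python3 - <<'E'
from h import *
np.set_printoptions(precision=4,suppress=True)
s=arm.state();print(s["t"],s["tool_pos"],s["force"])
b=binpts("top");b=b[(abs(b[:,1])>.035)&(abs(b[:,1])<.08)&(abs(b[:,0])<.09)&(b[:,2]>.1)&(b[:,2]<.2)];print(np.polyfit(b[:,0],b[:,2],1))
E
```

```text
48.2 [ 0.6136 -0.2257  0.0927] [-0.7958  0.0632  9.4949]
[-0.0008  0.1276]
```

Depth shows the lid slope at 0 and its top face at 128 mm. I give one more small steady push to seat it, then lift away.

>>> {"method": "drive_tool", "body": {"deltas": [[0, 0, 0.04, 0, 0, 0], [0, 0, 0.02, 0, 0, 0], [0, 0, 0, 0, 0, 0]]}}

```text
t: 48.62
tool_pos: [0.6137, -0.2256, 0.0926]
orientation: [3.139, -0.002, 1.204]
force: [-1.5, 2.5, 12.4]
width: -0.004
```

>>> {"method": "drive_tool", "body": {"deltas": [[0, 0, -0.1, 0, 0, 0], [0, 0, -0.4, 0, 0, 0], [0, 0, -1, 0, 0, 0], [0, 0, -1, 0, 0, 0], [0, 0, -1, 0, 0, 0]]}}

```text
t: 49.25
tool_pos: [0.6118, -0.2252, 0.1778]
orientation: [-3.141, -0.0, 1.203]
force: [-0.2, 0.2, 0.4]
width: 0.001
```

>>> {"method": "drive_tool", "body": {"deltas": [[0, 0, -1, 0, 0, 0], [0, 0, -1, 0, 0, 0], [0, 1, -0.5, 0, 0, 0], [0, 1, 0, 0, 0, 0], [0, 0, 0, 0, 0, 0]]}}

```text
t: 49.88
tool_pos: [0.6597, -0.2433, 0.2393]
orientation: [-3.141, 0.001, 1.204]
force: [-0.3, 0.8, 0.1]
width: 0.001
```

```bash
python3 - <<'E'
from h import *
np.set_printoptions(precision=4,suppress=True)
s=arm.state();print(s["t"],s["tool_pos"],s["force"])
for c in("top","scene"):
    b=binpts(c);b=b[(abs(b[:,1])<.08)&(abs(b[:,0])<.09)&(b[:,2]>.1)&(b[:,2]<.2)];print(c,np.polyfit(b[:,0],b[:,2],1))
p,d=arm.camera("scene")
A=cv2.resize(p[110:300,90:420],None,fx=2.4,fy=2.4,interpolation=cv2.INTER_CUBIC)
cv2.imwrite("pics/end.png",cv2.cvtColor(A,cv2.COLOR_RGB2BGR))
w=cloud("scene",d)
for n,t in(("tubs",(297,249,32,40)),("shaker",(110,238,32,38)),("carton",(380,168,30,33))):
    print(n,np.abs(p.astype(int)-np.load("scene_p.npy"))[t[1]:t[1]+t[3],t[0]:t[0]+t[2]].mean())
E
```

```text
49.875 [ 0.6597 -0.2433  0.2393] [-0.2785  0.7939  0.0559]
top [-0.0046  0.1279]
scene [0.0046 0.1311]
tubs 4.487239583333333
shaker 3.676809210526316
carton 3.8239057239057237
```

View pics/end.png

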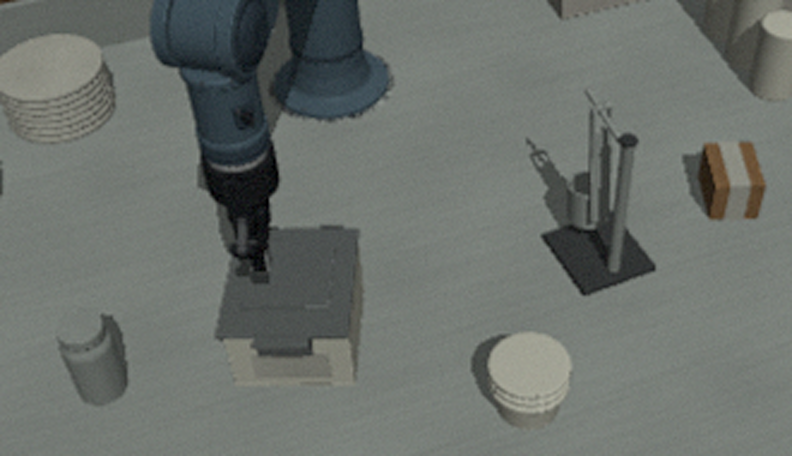

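The lid is shut flat on the bin (crop (290,280), tongue over the catch at (285,345)). The dipper hangs on the peg at (597,110), and the tubs, shaker and carton are where they were. The robot touches nothing.

```bash
python3 - <<'E'
from station import arm
print(arm.sign_off())
E
```

```text
the job is handed in; nothing more can be done
None
```

The dipper is hanging by its slot on the stand's peg, and the bin's lid is pressed past its catch and fully shut. I handed the job in at about 50 s; sign-off gives no verdict.

**Last checks**
- **Lid:** pressed down slowly, it gave way at about 20 N, and a final 12 N push seated it. After I lifted off, the lid's slope was within 0.005 rad of flat in both cameras. Its top face measured 128 mm (top camera) and 131 mm (scene camera), against 128.5 mm expected.
- **Dipper:** the last picture shows it hanging on the peg, with the gripper well clear.
- **Tubs, shaker and carton:** unchanged apart from image noise.

**What went wrong or disagreed**
- **Fingertip height:** the camera depth put the fingertips about 35 mm (shut) to 50 mm (open) higher than the reported tool position suggests. Because of this my first try at the lid passed over it without touching, so I repeated it lower.
- **Joint limits:** on that second pass joints 2 and 3 reached the ends of their ranges. Joint 2 read -0.411 against the listed -0.41, so a strict check could count it as just past. I backed the arm out to a freer posture before finishing.

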